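Turn over the reversible grater plate on its catch box

TASK

The grater plate on the white catch box lies with its fine side up. Turn it over so that the coarse side (orange grip faces) is up, and seat it flat and fully down on the box again, with the large hole over the thick pin and the small hole over the thin pin; you may stand it upright in the slotted wooden stand to change your grip. Let go of it, and do not disturb the garlic, the mug or the tin.

Things in the scene. Friction and masses are not known exactly. Their poses are not given: they have to be found in the camera images.
- grater_center (a point): Centre of the loose reversible grater plate (about 150 g), half-way through its thickness: steel, 112 (x) x 80 (y) x 5 (z) mm, with a grip tab at each end, 196 mm long over all. +z is the normal of the fine face (small dots, white inlays on the tabs), up at the start; -z of the coarse face (20 large dark holes, orange inlays). +x points to the large hole's end.
- black_tab (a point): Centre of the black grip tab, at the plate's large-hole end, 77 mm from the plate's centre along +x. 42 (x) x 36 (y) x 12 (z) mm, centred on the plate's thickness. While the plate is seated both tabs stand free beyond the ends of the box, open space below, and can be gripped across the 36 mm. Axes as the plate's.
- grey_tab (a point): Centre of the grey grip tab, at the plate's small-hole end, 77 mm from the plate's centre along -x. Same size as the black tab: 42 x 36 x 12 mm. Axes as the plate's.
- large_hole (a point): Centre of the large through hole of the grater plate, 17 mm diameter, half-way through the thickness, 42 mm from the plate's centre along its +x.
- small_hole (a point): Centre of the small through hole of the grater plate, 11 mm diameter, half-way through the thickness, 42 mm from the plate's centre along its -x. It is too small for the thick pin.
- catch_box: White open-topped catch box, 104 (x) x 76 (y) x 60 (z) mm, stuck firmly to the worktop on rubber feet. Origin at the centre of its underside, on the worktop; +z up; +x points to its thick-pin end. The plate lies on its rim, so the seated plate's centre is 62.5 mm above the origin. Wall cabinets hang behind it (x over 0.57 m, z over 0.45 m); a wall stands at y = -0.55 m.
- thick_pin (a point): Foot of the thick locating pin, on its axis, at the height of the rim the plate lies on (60 mm over the worktop), 42 mm from the box's centre along +x. Steel, 14 mm diameter, 11 mm high, the upper 5 mm a cone to 7 mm diameter; a black ring on the rim surrounds it. Axes as the box's.
- thin_pin (a point): Foot of the thin locating pin, on its axis, at rim height, 42 mm from the box's centre along -x. Steel, 8 mm diameter, 11 mm high, the upper 5 mm a cone to 3 mm diameter. Axes as the box's.
- slot_mouth (a point): Centre of the slot's mouth in the dark wooden stand (fixed; foot 104 x 72 mm, 55 mm high). The slot runs along this x (88 mm long, open-ended), 16 mm wide along y between cheeks with rounded tops, 45 mm deep: floor 10 mm over the worktop. A tab (12 mm thick) goes in and the plate stands upright on its end, leaning about 6 degrees at most. Origin 55 mm over the worktop, z up.
- garlic: Bystander: garlic bulb, 56 mm across and high, loose. Origin at the centre of its underside.
- mug: Bystander: green and white mug, 86 x 120 x 88 mm, loose. Origin at the centre of its underside.
- tin: Bystander: round tin, 75 mm diameter, 58 mm high, loose. Origin at the centre of its underside.
Not all that is in view belongs to the job. What is shaped like the catch_box but blue or yellow is not meant.

How it is judged (in metres and radians):
At the end, for the whole second after the job is handed in: The grater plate lies with its coarse face up, level within 2 degrees, its large hole within 4 mm of the thick pin's axis and its small hole within 4 mm of the thin pin's, and both holes down on the rim within 2 mm (angle between grater_center's own z axis and vertical above 3.1 rad and horizontal distance between large_hole and thick_pin below 0.004 m and horizontal distance between small_hole and thin_pin below 0.004 m and z of large_hole in the frame of thick_pin below 0.0045 m and z of small_hole in the frame of thin_pin below 0.0045 m); the robot touches nothing.
It fails at once if the garlic is moved by more than 25 mm (distance of garlic from where it was at the start of the episode above 0.025 m).
It fails at once if the mug is moved by more than 25 mm (distance of mug from where it was at the start of the episode above 0.025 m).
It fails at once if the tin is moved by more than 25 mm (distance of tin from where it was at the start of the episode above 0.025 m).
It also fails if it takes over 51 s, if anything falls off the work surface, if the arm or the gripper's body presses on something with over 40 N, if the wrist force passes 120 N, or if a joint passes its speed limit or range.

ROBOT

A 6-joint arm with a two-finger parallel gripper is mounted at the origin on a cart in front of the work surface, level with it; the furniture and walls round the work are solid. World frame = base frame: x ahead of the robot, y to its left, z up, the work surface at z = 0. Lengths are in mm, angles in rad, forces in N, time in s.
With the tool pointing down it reaches from about 325 to 900 mm from the base axis. Payload 3.5 kg.
Tool frame: the origin (TCP) lies at the very end of the fingers, on their centre line; the grasp point (between the pads) lies 19 mm behind it; z points along the fingers, y is the direction in which the jaws open and shut (so a half turn about z gives the same grasp; the last joint's range is limited). The gripper opens to 85 mm and grips with 20 to 120 N. Pads are 22 mm wide; open, the fingers measure 114 mm over their backs; the gripper's body (76 mm by 85 mm) begins 54 mm behind the grasp point. The pads swing forward as they close: fully open they stand 13 mm farther back than shut.
Start: joints at [1.081, 0.276, -0.026, 1.268, 0, 1.467], TCP at [235.773, 578.82, 231.313] pointing down, gripper open.
Joint ranges: [-3.12, 3.12], [-0.85, 1.88], [-1.08, 1.24], [-1.95, 2.15], [-1.57, 1.53], [-3.14, 3.14]. Speed limits (rad/s): [2.57, 2.57, 3.14, 3.14, 3.14, 3.14].

INTERFACE

Orientations are given as a 3x3 rotation matrix whose columns are the frame's x, y, z axes.
In Python, from rig import * gives the robot as it stands.
- The arm moves only by the tool drive_tool, never from a script. Its argument "moves" is a list of rows, each an object with "fingers": the opening in per cent of the stroke, from 0 (shut) to 100 (fully open); "xyz": the shift along the tool's x, y, z each as a share of 80 cm, from -1 to 1, a list of three; "spin": the turn about the tool's z as a share of 60 degrees, from -1 to 1. In form: [{"fingers": fingers, "xyz": [dx, dy, dz], "spin": spin}, ...]. A call has exactly 5 rows; each row is the pose to reach, as a shift and turn from the pose commanded when the call began, along the tool's axes at that moment; what a row does not reach only later rows make up. A row lasts 1/8 s, in which the tool goes at most 62.5 mm and 10.7 degrees, less where a joint would pass 70% of its speed; a pose out of reach is approached as far as the arm can. A call with a number of a shift or a turn outside -1 to 1 is refused whole. A call with a gripper value outside its range is refused whole. The fingers move at their own pace and stop on an object; the grip force is fixed at half the most. Time passes only in rows, so rows that repeat a pose let the fingers close, or fill a call up. It gives the time, the measured TCP pose, the force and the opening at its end, in the units of the state.
- read_state(): the state, without advancing time (a new reading comes with each control period).
- grab_frame(name): name is "side" or "top" or "wrist"; returns a dict with "color" (384x512x3 uint8, blue, green, red), "fx", "fy", "cx", "cy" (pixels), "R" (3x3) and "t" (3): a world point X has camera coordinates R X + t. Camera axes: x right, y down, z forward; pixel columns grow to the right and rows downward; lengths in mm; the calibration is good to about 2 mm. A picture is of the moment at which its call begins. There is no depth.
- finish_job(): hands the job in, once; it reports no verdict.
The state is a dict: "time": time; "qpos": joint angles; "qd": joint speeds; "effort": joint torques, N m; "tool_pos": TCP position; "tool_rot": TCP orientation; "ft_force": force on the tool from outside, world axes, zero at the start; "torque": the same for the moment, N m; "gripper_width": finger opening in mm.
Only numpy, scipy, OpenCV 4.12 (cv2) and the standard library are available. Lean on these libraries where they do the work, as an engineer would, in place of code of your own. Each camera call takes 0.05 s, during which the arm holds its last target.

## Working session

There is one attempt and no reset: what is moved stays moved. The work goes in short steps, Python scripts to look and compute and a tool call to move; the robot and the scene stay as the last step left them, time stands still between calls to the robot, and variables do not carry over. Pictures are saved under pics/ and viewed, and the job is handed in when it is done.

Besides the shell and the picture viewer there is one more tool, called after "Call:" by a JSON object that holds its "method" and its "body", one argument or row to a line. drive_tool: Moves the arm, as the interface text tells. Its arguments: {"type":"object","properties":{"moves":{"type":"array","items":{"type":"object","properties":{"fingers":{"type":"number"},"xyz":{"type":"array","items":{"type":"number","minimum":-1,"maximum":1}},"spin":{"type":"number","minimum":-1,"maximum":1}}}}},"required":["moves"]}

```bash
ls; mkdir -p pics
python3 - <<'E'
from rig import *
import cv2
s=read_state()
print(s)
for n in ["side","top","wrist"]:
    f=grab_frame(n); cv2.imwrite(f"pics/a_{n}.png",f["color"])
    print(n,f["fx"],f["fy"],f["cx"],f["cy"],f["R"],f["t"])
E
```

```text
pics
{'time': 0.0, 'qpos': array([ 1.08057802e+00,  2.77154123e-01, -2.78984637e-02,  1.26798306e+00,
        6.96159459e-06,  1.46738446e+00]), 'qd': array([-1.90106712e-04, -1.29434981e-03, -1.61129403e-03, -1.00914377e-03,
        2.68425222e-05,  4.44275218e-04]), 'effort': array([ 9.21194842e-04, -4.45507193e+01,  2.95202333e+01,  1.64060458e-02,
        3.53386065e-05,  7.99473042e-06]), 'tool_pos': array([235.41593831, 578.12736229, 230.13828949]), 'tool_rot': array([[-9.26118368e-01,  3.77231553e-01, -1.06045347e-03],
       [ 3.77232968e-01,  9.26116298e-01, -1.97231500e-03],
       [ 2.38083794e-04, -2.22663516e-03, -9.99997493e-01]]), 'ft_force': array([-0.60195044,  0.15021038, -0.46146624]), 'torque': array([ 0.00038368, -0.01166298,  0.02032578]), 'gripper_width': 85.39883385128694}
side 371.1936771373484 371.1936771373484 259.8227655864559 192.01433020743252 [[-0.99890124  0.0457269   0.01026475]
 [ 0.01283683  0.47761894 -0.87847331]
 [-0.0450725  -0.87737631 -0.47768114]] [ 538.86455752   39.07013341 1011.47048213]
top 449.1604773911314 449.1604773911314 251.25255150678473 188.427690524438 [[ 3.55489788e-03 -9.99993640e-01 -2.88623863e-04]
 [-9.93481122e-01 -3.49885950e-03 -1.13943051e-01]
 [ 1.13941316e-01  6.91798268e-04 -9.93487241e-01]] [  39.82119823  564.82892284 1173.29810557]
wrist 327.91151166542096 327.91151166542096 255.80799654032947 189.36588774985518 [[ 0.37643909  0.92643914 -0.0020331 ]
 [ 0.88962109 -0.36086457  0.27991261]
 [ 0.25858832 -0.10717874 -0.96002333]] [-622.6732636   -35.02144409  379.06449909]
```

View pics/a_top.png

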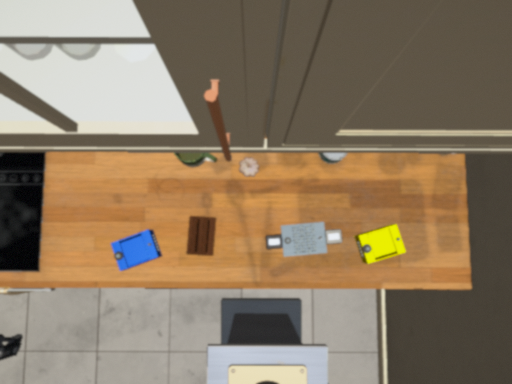

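View pics/a_side.png

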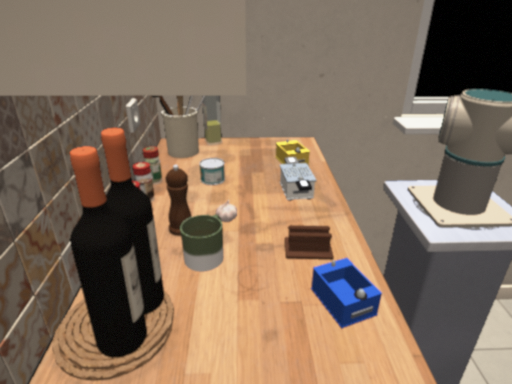

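View pics/a_wrist.png

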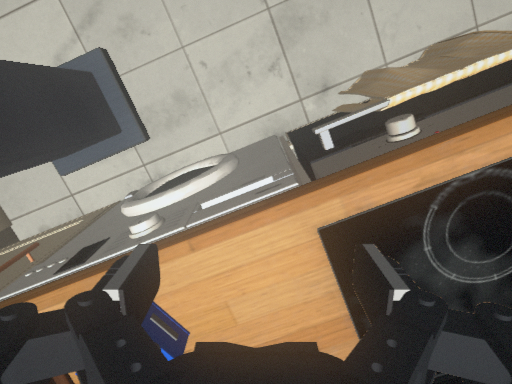

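```bash
cat > h.py <<'E'
from rig import *
import cv2, numpy as np
def ray(f,u,v):
    d=np.array([(u-f["cx"])/f["fx"],(v-f["cy"])/f["fy"],1.0]); R=np.array(f["R"]);t=np.array(f["t"])
    return -R.T@t, R.T@d
def onz(f,u,v,z):
    c,d=ray(f,u,v); return c+d*(z-c[2])/d[2]
def proj(f,X):
    p=np.array(f["R"])@np.array(X)+np.array(f["t"]); return np.array([f["fx"]*p[0]/p[2]+f["cx"],f["fy"]*p[1]/p[2]+f["cy"]])
def snap(n,name,crop=None,k=1):
    f=grab_frame(n); im=f["color"]
    if crop: x0,y0,x1,y1=crop; im=im[y0:y1,x0:x1]
    if k!=1: im=cv2.resize(im,None,fx=k,fy=k,interpolation=cv2.INTER_CUBIC)
    cv2.imwrite(f"pics/{name}.png",im); return f
E
python3 - <<'E'
from h import *
f=grab_frame("top")
for n,p,z in [("blk",(274,242),65),("grey",(333,237),65),("plate",(304,239),65),("blue",(136,250),60),("stand",(201,236),55),("yellow",(381,244),60),("garlic",(249,167),40)]:
    print(n,onz(f,*p,z).round(0))
im=f["color"][205:275,180:350]
cv2.imwrite("pics/b1.png",cv2.resize(im,None,fx=4.5,fy=4.5,interpolation=cv2.INTER_CUBIC))
f=grab_frame("side");im=f["color"][130:270,250:350]
cv2.imwrite("pics/b2.png",cv2.resize(im,None,fx=4,fy=4,interpolation=cv2.INTER_CUBIC))
E
```

```text
blk [422. -17.  65.]
grey [ 436. -169.   65.]
plate [430. -95.  65.]
blue [400. 339.  60.]
stand [437. 172.  55.]
yellow [ 418. -294.   60.]
garlic [622.  48.  40.]
```

View pics/b1.png

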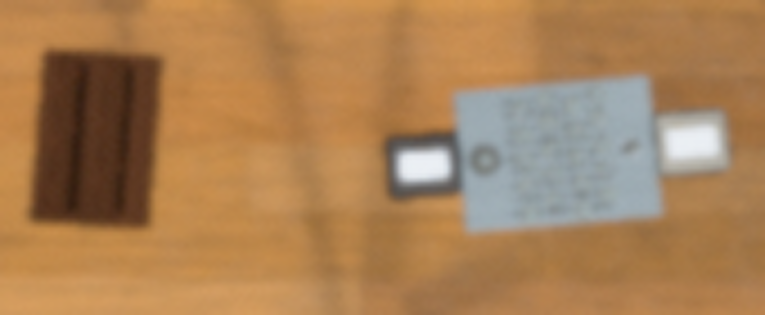

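View pics/b2.png

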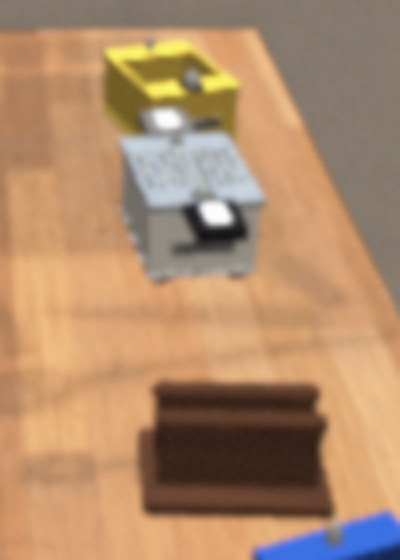

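Run:
```python
from h import *
f=grab_frame("top"); im=f["color"]
hsv=cv2.cvtColor(im,cv2.COLOR_BGR2HSV)
x0,y0,x1,y1=260,210,350,270
sub=im[y0:y1,x0:x1].astype(int)
print(sub[29,44],sub[32,16],sub[27,73],sub[55,40])
# not-wood: blue-ish >= red
m=((sub[...,0]>=sub[...,2]-25)).astype(np.uint8)*255
cv2.imwrite("pics/c_m.png",cv2.resize(m,None,fx=6,fy=6,interpolation=0))
c=max(cv2.findContours(m,cv2.RETR_EXTERNAL,cv2.CHAIN_APPROX_NONE)[0],key=cv2.contourArea)
print(cv2.contourArea(c),cv2.minAreaRect(c))
core=cv2.morphologyEx(m,cv2.MORPH_OPEN,np.ones((21,21)))
c2=max(cv2.findContours(core,cv2.RETR_EXTERNAL,cv2.CHAIN_APPROX_NONE)[0],key=cv2.contourArea)
for cc in (c,c2):
  P=np.array([onz(f,p[0]+x0,p[1]+y0,65) for p in cc[:,0,:]])[:,:2].astype(np.float32)
  print(cv2.minAreaRect(P))
inl=((sub.min(2)>210)).astype(np.uint8)
n,l,st,ce=cv2.connectedComponentsWithStats(inl)
for i in range(1,n):
  if st[i,4]>8: print(st[i],ce[i]+[x0,y0],onz(f,*(ce[i]+[x0,y0]),68.5).round(1))
# stand
x0,y0,x1,y1=180,205,225,265
sub=im[y0:y1,x0:x1].astype(int)
m=(sub.sum(2)<200).astype(np.uint8)*255
c=max(cv2.findContours(m,cv2.RETR_EXTERNAL,cv2.CHAIN_APPROX_NONE)[0],key=cv2.contourArea)
P=np.array([onz(f,p[0]+x0,p[1]+y0,50) for p in c[:,0,:]])[:,:2].astype(np.float32)
print("stand",cv2.minAreaRect(P))
```

```text
[159 153 142] [243 239 234] [243 238 234] [ 68 120 168]
1641.5 ((43.72759246826172, 28.731035232543945), (31.14205551147461, 74.57483673095703), 85.2363510131836)
((431.05279541015625, -93.92707061767578), (79.69502258300781, 192.3824920654297), 4.950813293457031)
((430.3533935546875, -93.4675064086914), (76.8388442993164, 111.41729736328125), 0.20395217835903168)
[68 23 11  7 68] [333.22058824 236.14705882] [ 437.8 -169.4   68.5]
[ 9 29 10  6 54] [273.44444444 241.31481481] [424.  -15.7  68.5]
stand ((438.7197265625, 173.28404235839844), (61.75897216796875, 94.5604019165039), 86.10731506347656)
```

View pics/c_m.png

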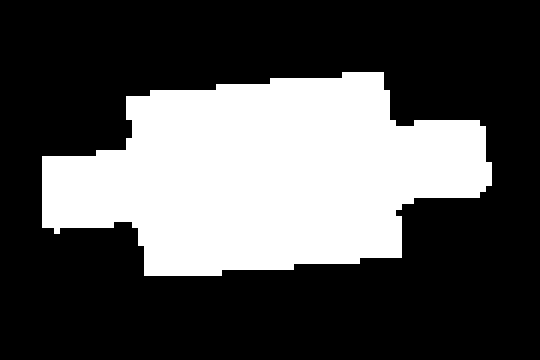

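```bash
cat > mv.py <<'E'
import json,sys,os,numpy as np
# cmd state: x y z yaw(deg, tool y axis); tool z down, tool x = y x z
F="cmd.json"
def load(): return json.load(open(F)) if os.path.exists(F) else [235.773,578.82,231.313,float(np.degrees(np.arctan2(.926117,.377232)))]
def R(yaw):
    a=np.radians(yaw); y=np.array([np.cos(a),np.sin(a),0]); z=np.array([0,0,-1.]); return np.stack([np.cross(y,z),y,z],1)
def plan(x,y,z,yaw):
    c=load(); d=R(c[3]).T@(np.array([x,y,z])-c[:3])/800; s=-(yaw-c[3])/60
    print("xyz",d.round(4),"spin",round(s,4),"dist",round(float(np.linalg.norm(d)*800),1),"from",np.round(c,1))
def done(xyz,spin=0):
    c=load(); p=np.array(c[:3])+R(c[3])@np.array(xyz)*800; c=[*p.tolist(),c[3]-spin*60]; json.dump(c,open(F,"w")); print("cmd",np.round(c,2))
if __name__=="__main__":
    a=[float(v) for v in sys.argv[2:]]
    if sys.argv[1]=="p": plan(*a)
    else: done(a[:3],a[3] if len(a)>3 else 0)
E
python3 mv.py p 330 290 200 36; python3 mv.py p 422.7 -1 150 5.1
```

```text
xyz [-0.2453 -0.2899  0.0391] spin 0.5306 dist 305.4 from [235.8 578.8 231.3  67.8]
xyz [-0.4898 -0.5831  0.1016] spin 1.0456 dist 614.6 from [235.8 578.8 231.3  67.8]
```

Call:
{"method": "drive_tool", "body": {
  "moves": [
    {"fingers": 100,"xyz": [-0.05,-0.058,0.008],"spin": 0.11},
    {"fingers": 100,"xyz": [-0.1,-0.116,0.016],"spin": 0.22},
    {"fingers": 100,"xyz": [-0.147,-0.174,0.024],"spin": 0.32},
    {"fingers": 100,"xyz": [-0.196,-0.232,0.032],"spin": 0.42},
    {"fingers": 100,"xyz": [-0.245,-0.29,0.04],"spin": 0.53}
  ]
}}

```text
time: 0.92
tool_pos: [330.1, 288.3, 199.3]
tool_rot: [[-0.586, 0.81, 0.001], [0.81, 0.586, 0.0], [-0.0, 0.001, -1.0]]
ft_force: [1.4, 0.5, 0.3]
gripper_width: 85.7
```

```bash
python3 mv.py d -0.245 -0.29 0.04 0.53; python3 mv.py p 422.7 -1 180 5.1
```

```text
cmd [329.77 290.02 199.31  36.04]
xyz [-0.3625 -0.1201  0.0241] spin 0.5156 dist 306.1 from [329.8 290.  199.3  36. ]
```

Call:
{"method": "drive_tool", "body": {
  "moves": [
    {"fingers": 100,"xyz": [-0.072,-0.024,0.005],"spin": 0.1},
    {"fingers": 100,"xyz": [-0.145,-0.048,0.01],"spin": 0.2},
    {"fingers": 100,"xyz": [-0.217,-0.072,0.015],"spin": 0.31},
    {"fingers": 100,"xyz": [-0.29,-0.096,0.02],"spin": 0.41},
    {"fingers": 100,"xyz": [-0.3625,-0.12,0.024],"spin": 0.515}
  ]
}}

```text
time: 1.55
tool_pos: [423.2, -3.0, 180.4]
tool_rot: [[-0.086, 0.996, 0.001], [0.996, 0.086, 0.0], [-0.0, 0.001, -1.0]]
ft_force: [0.8, 1.2, -0.7]
gripper_width: 85.3
```

```bash
python3 mv.py d -0.3625 -0.12 0.024 0.515
python3 - <<'E'
from h import *
f=snap("wrist","w1"); s=read_state(); print(s["tool_pos"],s["qpos"].round(2))
c,d=ray(f,256,190); print(c,d)
E
```

```text
cmd [422.76  -0.96 180.11   5.14]
[426.11706667  -9.64081308 180.46284399] [-0.17 -0.05 -0.51  1.11 -0.01  1.32]
[414.76015501  67.47176156 322.53898467] [ 0.02640996 -0.2807673  -0.95941457]
```

View pics/w1.png

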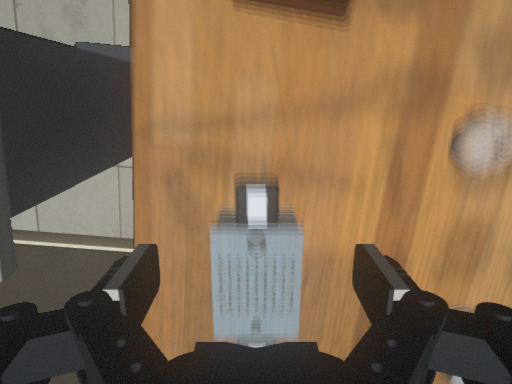

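Run:
```python
from h import *
for i in range(3): f=grab_frame("wrist")
f=snap("wrist","w2"); s=read_state(); print(s["tool_pos"],s["time"])
im=f["color"].astype(int)
m=(im.min(2)>215).astype(np.uint8)
n,l,st,ce=cv2.connectedComponentsWithStats(m)
for i in range(1,n):
  if st[i,4]>60: print(st[i],ce[i],onz(f,*ce[i],68.5).round(1))
```

```text
[422.34778735  -0.84130377 180.00719351] 1.8
[248 186  18  31 548] [256.51094891 200.73540146] [422.3 -14.7  68.5]
```

View pics/w2.png

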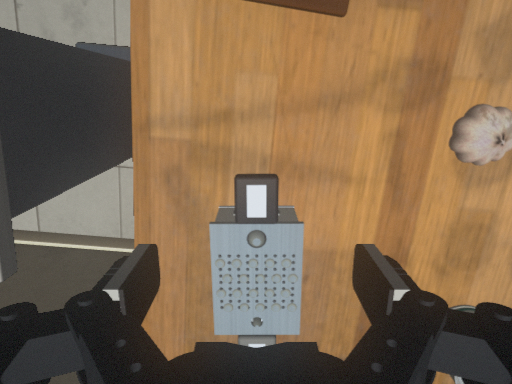

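```bash
python3 mv.py p 420.6 4 45 5.1
```

```text
xyz [ 0.0064 -0.0021  0.1689] spin 0.0006 dist 135.2 from [422.8  -1.  180.1   5.1]
```

Call:
{"method": "drive_tool", "body": {
  "moves": [
    {"fingers": 80,"xyz": [0.0064,-0.0021,0.06],"spin": 0},
    {"fingers": 80,"xyz": [0.0064,-0.0021,0.12],"spin": 0},
    {"fingers": 70,"xyz": [0.0064,-0.0021,0.169],"spin": 0},
    {"fingers": 30,"xyz": [0.0064,-0.0021,0.169],"spin": 0},
    {"fingers": 30,"xyz": [0.0064,-0.0021,0.169],"spin": 0}
  ]
}}

```text
time: 2.42
tool_pos: [420.9, 5.4, 45.9]
tool_rot: [[-0.091, 0.996, 0.0], [0.996, 0.091, 0.001], [0.001, 0.0, -1.0]]
ft_force: [-1.8, 2.9, -0.8]
gripper_width: 34.4
```

```bash
python3 mv.py d 0.0064 -0.0021 0.169 0
```

```text
cmd [420.63   3.99  44.91   5.14]
```

Call:
{"method": "drive_tool", "body": {
  "moves": [
    {"fingers": 30,"xyz": [0,0,0],"spin": 0},
    {"fingers": 30,"xyz": [0,0,0],"spin": 0},
    {"fingers": 30,"xyz": [0,0,-0.01],"spin": 0},
    {"fingers": 30,"xyz": [0,0,-0.02],"spin": 0},
    {"fingers": 30,"xyz": [0,0,-0.03],"spin": 0}
  ]
}}

```text
time: 3.05
tool_pos: [422.0, 3.0, 70.3]
tool_rot: [[-0.089, 0.996, 0.003], [0.996, 0.089, -0.003], [-0.003, 0.002, -1.0]]
ft_force: [0.2, -0.0, -1.5]
gripper_width: 34.5
```

```bash
python3 mv.py d 0 0 -0.03 0;python3 - <<'E'
from h import *
f=snap("wrist","w3"); f=snap("side","s3",(200,100,400,250),4); s=read_state(); print(s["tool_pos"],s["time"],s["gripper_width"],s["ft_force"],s["torque"])
E
```

```text
cmd [420.63   3.99  68.91   5.14]
[422.89999049   3.05332023  70.75240499] 3.15 34.34397303791586 [-0.15347599 -0.65008217 -2.30658712] [ 0.14888424 -0.0439367  -0.00450123]
```

View pics/w3.png

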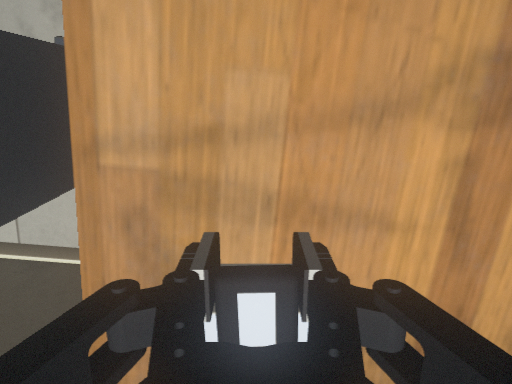

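View pics/s3.png

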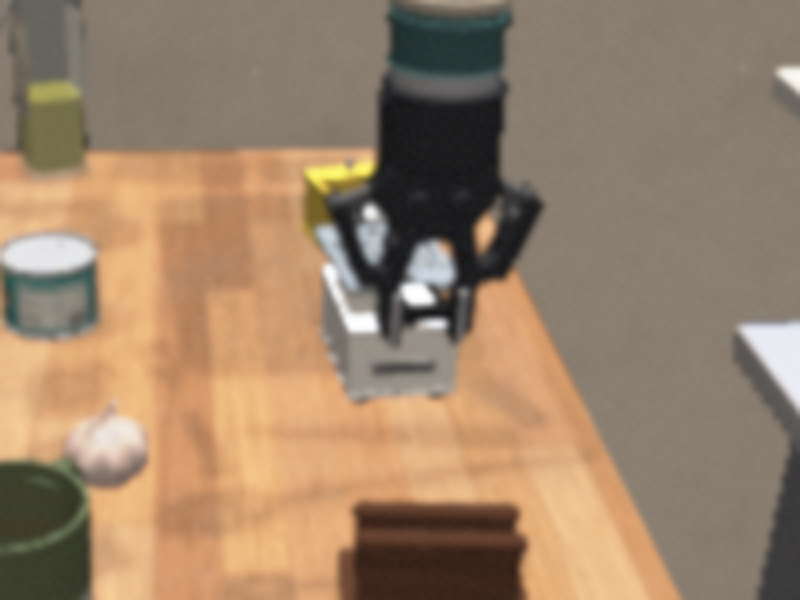

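Call:
{"method": "drive_tool", "body": {
  "moves": [
    {"fingers": 30,"xyz": [0,0,-0.078],"spin": 0},
    {"fingers": 30,"xyz": [0,0,-0.156],"spin": 0},
    {"fingers": 30,"xyz": [0,0,-0.2],"spin": 0},
    {"fingers": 30,"xyz": [0,0,-0.225],"spin": 0},
    {"fingers": 30,"xyz": [0,0,-0.225],"spin": 0}
  ]
}}

```text
time: 3.78
tool_pos: [422.4, 3.4, 250.9]
tool_rot: [[-0.089, 0.996, 0.005], [0.996, 0.089, -0.002], [-0.002, 0.005, -1.0]]
ft_force: [0.8, -0.1, -2.3]
gripper_width: 34.3
```

```bash
python3 mv.py d 0 0 -0.225 0;python3 - <<'E'
from h import *
f=snap("wrist","w4"); f=snap("side","s4",(200,40,400,190),4); s=read_state(); print(s["tool_pos"],s["time"],s["gripper_width"],s["ft_force"],s["torque"])
E
```

```text
cmd [420.63   3.99 248.91   5.14]
[420.35891802   3.81442834 248.23331131] 3.875 34.37831453784287 [ 0.0667517   0.41624634 -1.89487095] [ 0.14738883  0.04705043 -0.01882457]
```

View pics/s4.png

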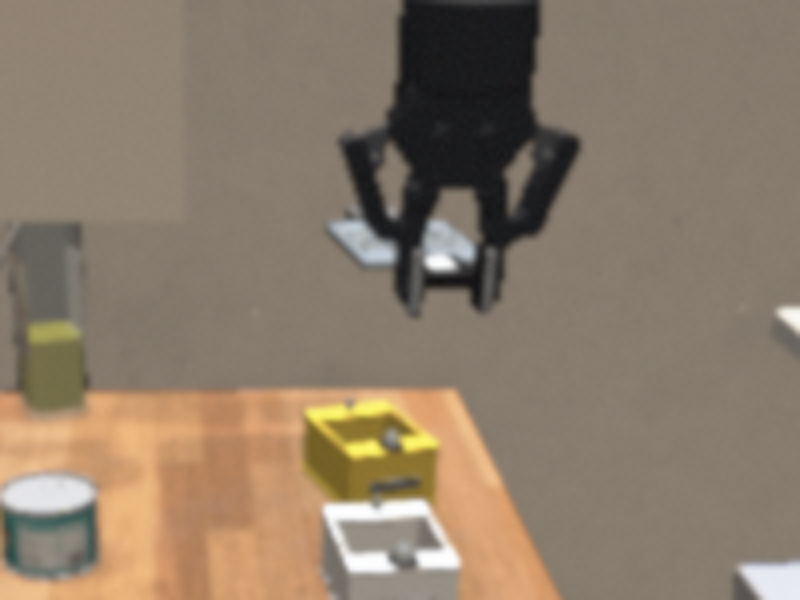

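View pics/w4.png

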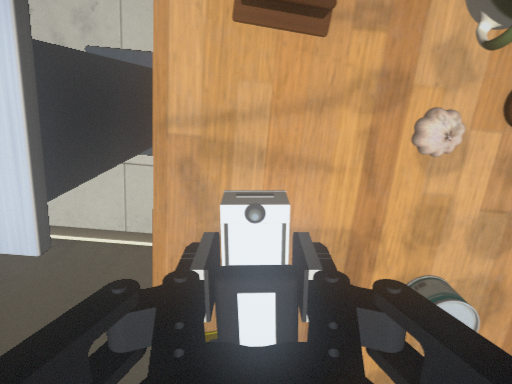

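Run:
```python
from h import *
f=grab_frame("wrist"); im=f["color"]
cv2.imwrite("pics/w5.png",cv2.resize(im[180:340,200:310],None,fx=5,fy=5,interpolation=cv2.INTER_CUBIC)[:600])
for z in (60,71): print(onz(f,255,213,z).round(1))
t=snap("top","t5",(260,200,350,275),8)
```

```text
[422.  -48.2  60. ]
[421.6 -44.1  71. ]
```

View pics/w5.png

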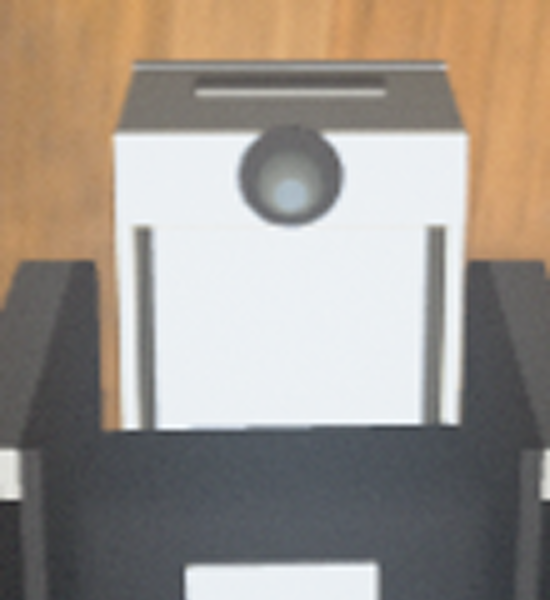

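View pics/t5.png

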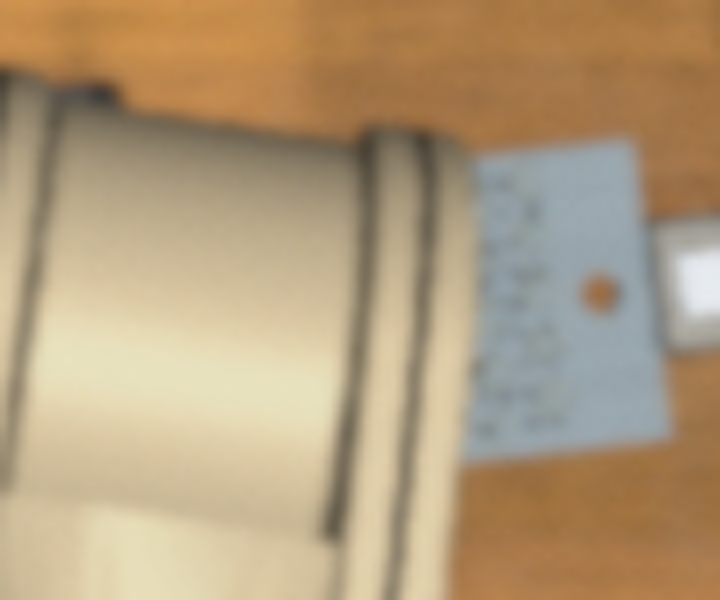

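```bash
python3 mv.py p 430 60 360 47;python3 mv.py p 430 60 410 90
```

```text
xyz [ 0.0687  0.0179 -0.1389] spin -0.6977 dist 124.8 from [420.6   4.  248.9   5.1]
xyz [ 0.0687  0.0179 -0.2014] spin -1.4144 dist 170.8 from [420.6   4.  248.9   5.1]
```

Run:
```python
from h import *
t=snap("top","t6",(150,60,350,200),4)
t=snap("side","s6",(0,60,260,260),3)
s=grab_frame("side")
for X in [(570,0,450),(570,100,450),(570,200,450),(570,-300,450)]: print(X,proj(s,X).round(0),proj(grab_frame("top"),X).round(0))
```

```text
(570, 0, 450) [247.  24.] [275. 158.]
(570, 100, 450) [248.  28.] [218. 158.]
(570, 200, 450) [249.  34.] [161. 158.]
(570, -300, 450) [246.  15.] [445. 159.]
```

View pics/t6.png

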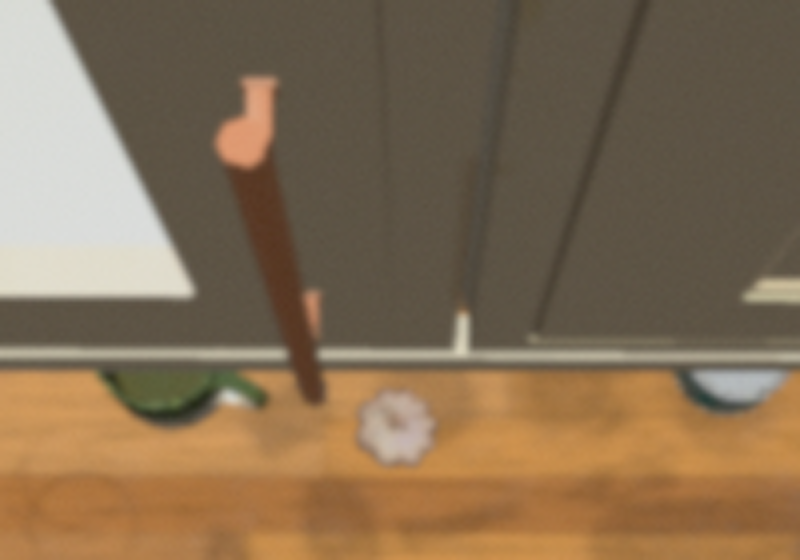

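View pics/s6.png

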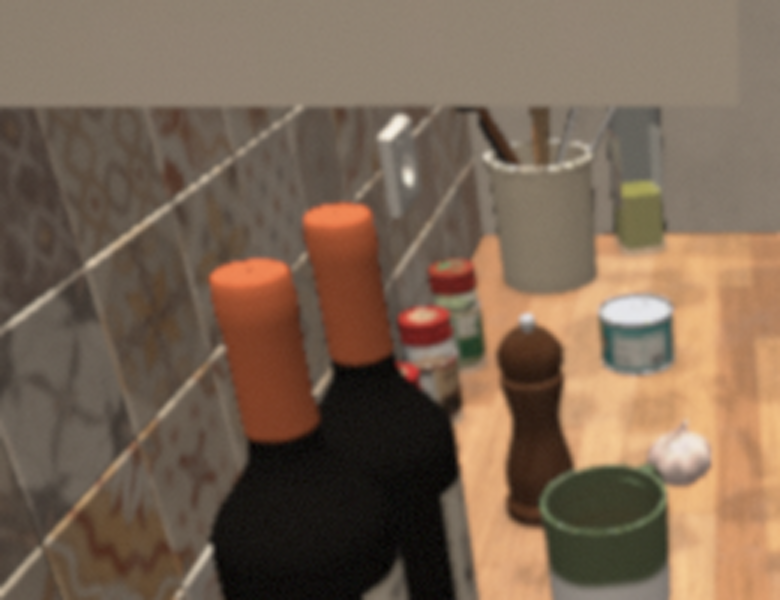

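```bash
python3 mv.py p 425 -50 330 50
```

```text
xyz [-0.0677 -0.0006 -0.1014] spin -0.7477 dist 97.5 from [420.6   4.  248.9   5.1]
```

Call:
{"method": "drive_tool", "body": {
  "moves": [
    {"fingers": 30,"xyz": [-0.0135,0,-0.02],"spin": -0.15},
    {"fingers": 30,"xyz": [-0.027,0,-0.04],"spin": -0.3},
    {"fingers": 30,"xyz": [-0.04,0,-0.06],"spin": -0.45},
    {"fingers": 30,"xyz": [-0.054,0,-0.08],"spin": -0.6},
    {"fingers": 30,"xyz": [-0.068,0,-0.1],"spin": -0.75}
  ]
}}

```text
time: 4.95
tool_pos: [425.4, -50.6, 329.3]
tool_rot: [[-0.771, 0.637, -0.0], [0.637, 0.771, -0.0], [0.0, -0.0, -1.0]]
ft_force: [-0.1, -1.0, -1.3]
gripper_width: 34.3
```

```bash
python3 mv.py d -0.068 0 -0.1 -0.75; python3 mv.py p 430 -100 385 90
```

```text
cmd [425.5  -50.19 328.91  50.14]
xyz [-0.0442 -0.0442 -0.0701] spin -0.6644 dist 75.1 from [425.5 -50.2 328.9  50.1]
```

Call:
{"method": "drive_tool", "body": {
  "moves": [
    {"fingers": 30,"xyz": [-0.01,-0.01,-0.014],"spin": -0.14},
    {"fingers": 30,"xyz": [-0.02,-0.02,-0.028],"spin": -0.28},
    {"fingers": 30,"xyz": [-0.03,-0.03,-0.042],"spin": -0.42},
    {"fingers": 30,"xyz": [-0.04,-0.04,-0.056],"spin": -0.56},
    {"fingers": 30,"xyz": [-0.044,-0.044,-0.07],"spin": -0.665}
  ]
}}

```text
time: 5.58
tool_pos: [429.8, -100.5, 385.0]
tool_rot: [[-1.0, -0.004, -0.001], [-0.004, 1.0, -0.001], [0.001, -0.001, -1.0]]
ft_force: [0.9, 0.9, -1.2]
gripper_width: 34.5
```

```bash
python3 mv.py d -0.044 -0.044 -0.07 -0.665
python3 - <<'E'
from h import *
f=grab_frame("side")
f=snap("side","s7"); f=snap("wrist","w7");s=read_state(); print(s["tool_pos"],s["qpos"].round(2),s["time"],s["ft_force"],s["torque"])
E
```

```text
cmd [429.95 -99.77 384.91  90.04]
[ 430.18910528 -100.13681939  385.23883604] [-0.37 -0.1  -0.12  1.55 -0.   -0.37] 5.725 [-0.5412097   0.1220851  -2.41616085] [-0.0048562   0.19095339 -0.00673209]
```

View pics/s7.png

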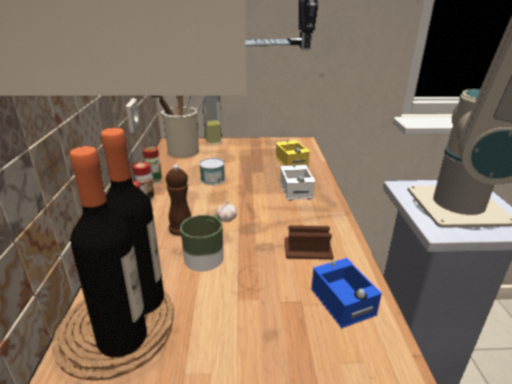

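View pics/w7.png

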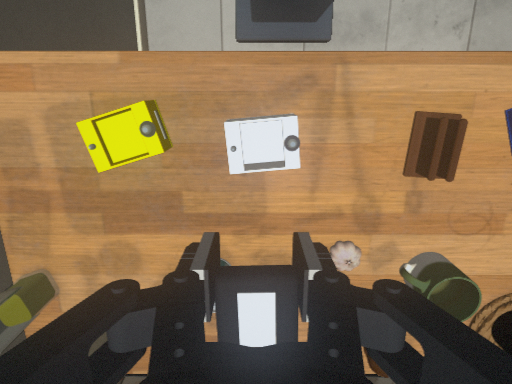

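Run:
```python
from h import *
f=grab_frame("wrist"); im=f["color"]; np.savez("f7.npz",**{k:np.array(v) for k,v in f.items()})
cv2.imwrite("pics/w8.png",cv2.resize(im[100:190,210:320],None,fx=6,fy=6,interpolation=cv2.INTER_CUBIC))
cv2.imwrite("pics/w9.png",cv2.resize(im[100:190,395:475],None,fx=6,fy=6,interpolation=cv2.INTER_CUBIC))
```

```text
(no output)
```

View pics/w8.png

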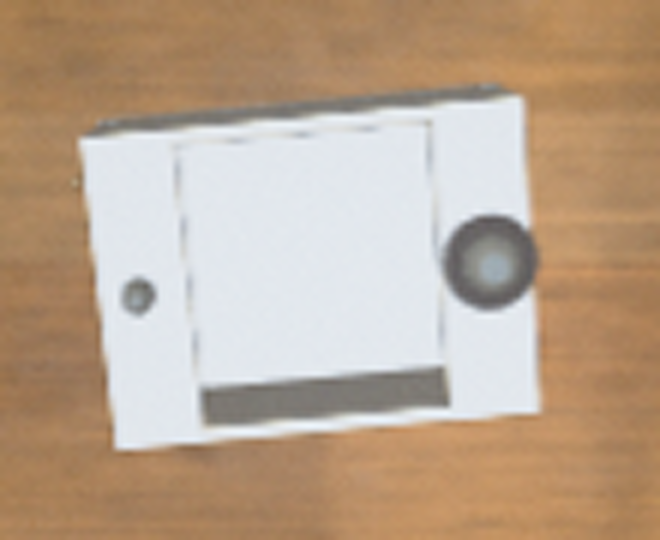

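View pics/w9.png

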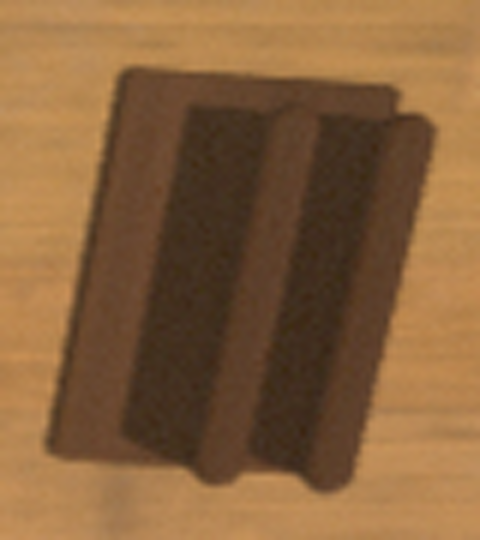

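Run:
```python
from h import *
f=dict(np.load("f7.npz"))
a=onz(f,292,143.5,60);a2=onz(f,292.3,144.5,71);b=onz(f,233,149.3,64); print("thick",a.round(1),a2.round(1),"thin",b.round(1),np.linalg.norm((a-b)[:2]),np.degrees(np.arctan2(*(a-b)[[1,0]])))
P=[onz(f,395+x/6,100+y/6,53) for x,y in [(293,110),(213,475),(410,122),(328,482)]]
for p in P: print(p.round(1))
m=np.mean(P,axis=0); d=(P[0]-P[1]+P[2]-P[3])[:2]; print("slot",m.round(1),np.degrees(np.arctan2(d[1],d[0])))
n=np.array([-d[1],d[0]])/np.linalg.norm(d); print("spacing",((P[2]+P[3]-P[0]-P[1])[:2]/2)@n, np.linalg.norm(d)/2)
f=grab_frame("side")
for y in range(300,1000,100): print(y,proj(f,(570,y,450)).round(0))
```

```text
thick [425.3 -49.1  60. ] [425.1 -49.8  71. ] thin [ 433.  -133.2   64. ] 84.39854439428217 95.17592109720186
[390.8 165.7  53. ]
[479.8 160.1  53. ]
[393.6 193.8  53. ]
[481.6 189.   53. ]
slot [436.5 177.1  53. ] 176.60534312751045
spacing -28.59200427565027 88.65445334251204
300 [251.  42.]
400 [253.  52.]
500 [256.  69.]
600 [262.  97.]
700 [274. 157.]
800 [317. 371.]
900 [  -41. -1405.]
```

Call:
{"method": "drive_tool", "body": {
  "moves": [
    {"fingers": 30,"xyz": [0,0,-0.025],"spin": 0},
    {"fingers": 30,"xyz": [0,0,-0.045],"spin": 0},
    {"fingers": 30,"xyz": [0,0,-0.055],"spin": 0},
    {"fingers": 30,"xyz": [0,0,-0.065],"spin": 0},
    {"fingers": 30,"xyz": [0,0,-0.07],"spin": 0}
  ]
}}

```text
time: 6.45
tool_pos: [429.9, -99.7, 440.9]
tool_rot: [[-1.0, -0.001, -0.0], [-0.001, 1.0, 0.0], [0.0, 0.0, -1.0]]
ft_force: [1.4, 0.1, -3.6]
gripper_width: 34.1
```

```bash
python3 mv.py d 0 0 -0.07 0
python3 - <<'E'
from h import *
f=snap("side","s8",(200,0,360,100),5);s=read_state(); print(s["tool_pos"],s["qpos"].round(2),s["time"],s["ft_force"],s["torque"])
E
```

```text
cmd [429.95 -99.77 440.91  90.04]
[429.99200262 -99.76502375 441.1803715 ] [-0.37 -0.09  0.    1.66 -0.   -0.38] 6.5 [ 0.07102268 -0.42489238 -1.76889489] [-0.00542815  0.30389861  0.05199719]
```

View pics/s8.png

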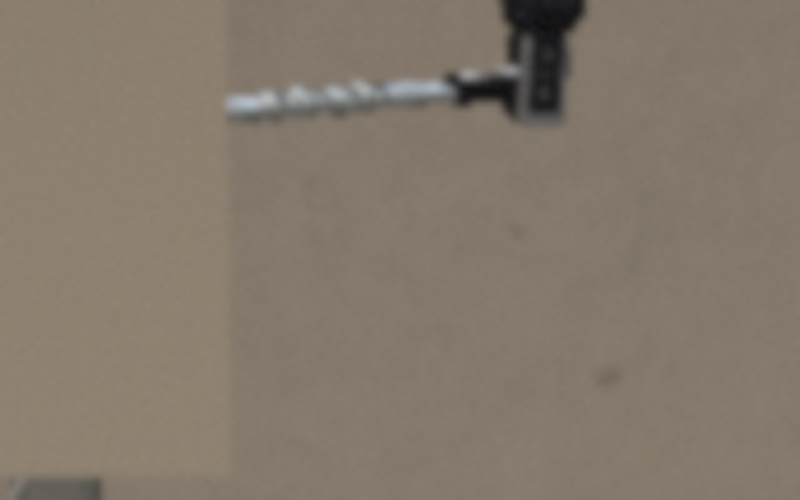

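Call:
{"method": "drive_tool", "body": {
  "moves": [
    {"fingers": 30,"xyz": [0,0,-0.02],"spin": 0},
    {"fingers": 30,"xyz": [0,0,-0.04],"spin": 0},
    {"fingers": 30,"xyz": [-0.005,0,-0.06],"spin": 0},
    {"fingers": 30,"xyz": [-0.015,0,-0.08],"spin": 0},
    {"fingers": 30,"xyz": [-0.025,0,-0.1],"spin": 0}
  ]
}}

```text
time: 7.12
tool_pos: [449.6, -99.6, 521.6]
tool_rot: [[-1.0, -0.001, -0.002], [-0.001, 1.0, 0.001], [0.002, 0.001, -1.0]]
ft_force: [-0.4, 0.1, -4.7]
gripper_width: 34.4
```

```bash
python3 mv.py d -0.025 0 -0.1 0
python3 - <<'E'
from h import *
f=snap("side","s9",(200,0,360,100),5);s=read_state(); print(s["tool_pos"],s["qpos"].round(2),s["time"],s["ft_force"],s["torque"])
E
```

```text
cmd [449.95 -99.76 520.91  90.04]
[450.71359612 -99.86128124 523.2291311 ] [-0.36 -0.02  0.23  1.83 -0.   -0.36] 7.175 [-0.87418935 -0.36977621 -3.0369876 ] [0.14014205 0.74105173 0.08894516]
```

View pics/s9.png

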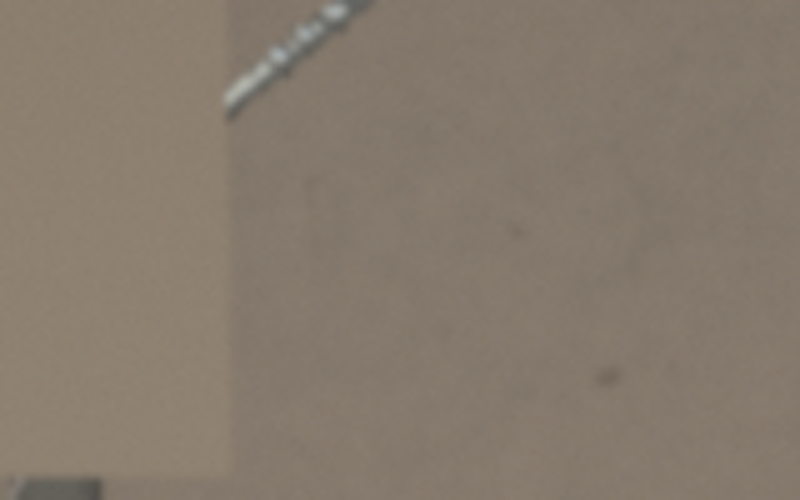

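Call:
{"method": "drive_tool", "body": {
  "moves": [
    {"fingers": 30,"xyz": [-0.012,0,-0.014],"spin": 0},
    {"fingers": 30,"xyz": [-0.024,0,-0.028],"spin": 0},
    {"fingers": 30,"xyz": [-0.036,0,-0.042],"spin": 0},
    {"fingers": 30,"xyz": [-0.048,0,-0.056],"spin": 0},
    {"fingers": 30,"xyz": [-0.06,0,-0.07],"spin": 0}
  ]
}}

```text
time: 7.8
tool_pos: [497.1, -99.6, 576.7]
tool_rot: [[-1.0, -0.001, -0.004], [-0.001, 1.0, 0.001], [0.004, 0.001, -1.0]]
ft_force: [-0.3, -0.5, -5.4]
gripper_width: 34.2
```

```bash
python3 mv.py d -0.06 0 -0.07 0
python3 - <<'E'
from h import *
f=snap("side","s10",(200,0,360,100),5);f=snap("wrist","w10");s=read_state(); print(s["tool_pos"],s["qpos"].round(2),s["time"],s["ft_force"],s["torque"])
E
```

```text
cmd [497.95 -99.73 576.91  90.04]
[497.80094958 -99.80976494 577.27248567] [-0.32  0.1   0.48  1.95 -0.   -0.33] 7.9 [-2.25700659  0.83087697 -2.37827893] [0.06868163 0.94956819 0.04585726]
```

View pics/s10.png

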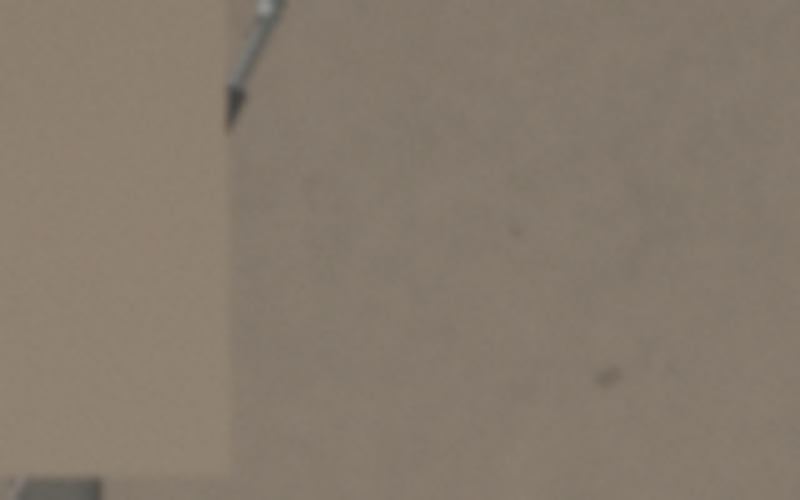

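View pics/w10.png

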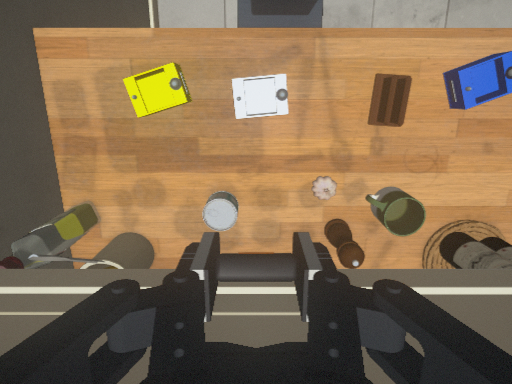

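Call:
{"method": "drive_tool", "body": {
  "moves": [
    {"fingers": 30,"xyz": [-0.006,0,-0.01],"spin": 0},
    {"fingers": 30,"xyz": [-0.012,0,-0.02],"spin": 0},
    {"fingers": 30,"xyz": [-0.018,0,-0.03],"spin": 0},
    {"fingers": 30,"xyz": [-0.018,0,-0.03],"spin": 0},
    {"fingers": 30,"xyz": [-0.018,0,-0.03],"spin": 0}
  ]
}}

```text
time: 8.52
tool_pos: [512.2, -99.7, 601.6]
tool_rot: [[-1.0, -0.001, 0.001], [-0.001, 1.0, -0.0], [-0.001, -0.0, -1.0]]
ft_force: [-2.2, 0.2, -1.7]
gripper_width: 34.2
```

```bash
python3 mv.py d -0.018 0 -0.03 0
python3 - <<'E'
from h import *
s=read_state(); print(s["tool_pos"],s["qpos"].round(2),s["time"],s["ft_force"],s["torque"])
E
python3 mv.py p 420 0 460 45
```

```text
cmd [512.35 -99.72 600.91  90.04]
[512.21225148 -99.68565632 601.61794316] [-0.32  0.15  0.59  2.01 -0.   -0.32] 8.525 [-2.21611506  0.17544191 -1.73629103] [-0.02218322  0.90205766  0.01003144]
xyz [0.1154 0.1247 0.1761] spin 0.7506 dist 195.8 from [512.4 -99.7 600.9  90. ]
```

```bash
python3 mv.py p 410 -40 470 135
```

```text
xyz [0.1279 0.0747 0.1636] spin -0.7494 dist 176.6 from [512.4 -99.7 600.9  90. ]
```

Call:
{"method": "drive_tool", "body": {
  "moves": [
    {"fingers": 30,"xyz": [0.05,0,0.01],"spin": 0},
    {"fingers": 30,"xyz": [0.09,0.02,0.05],"spin": -0.17},
    {"fingers": 30,"xyz": [0.128,0.04,0.09],"spin": -0.34},
    {"fingers": 30,"xyz": [0.128,0.06,0.13],"spin": -0.51},
    {"fingers": 30,"xyz": [0.128,0.075,0.164],"spin": -0.68}
  ]
}}

```text
time: 9.15
tool_pos: [410.1, -39.2, 469.2]
tool_rot: [[-0.753, -0.658, 0.004], [-0.658, 0.753, -0.0], [-0.003, -0.003, -1.0]]
ft_force: [0.3, 0.2, -1.3]
gripper_width: 34.3
```

```bash
python3 mv.py d 0.128 0.075 0.164 -0.68;  python3 mv.py p 436.5 110 300 176.6
```

```text
cmd [409.92 -39.78 469.71 130.84]
xyz [-0.1476  0.1199  0.2121] spin -0.7627 dist 227.9 from [409.9 -39.8 469.7 130.8]
```

Call:
{"method": "drive_tool", "body": {
  "moves": [
    {"fingers": 30,"xyz": [-0.03,0.024,0.043],"spin": -0.155},
    {"fingers": 30,"xyz": [-0.06,0.048,0.086],"spin": -0.31},
    {"fingers": 30,"xyz": [-0.09,0.072,0.13],"spin": -0.465},
    {"fingers": 30,"xyz": [-0.12,0.096,0.172],"spin": -0.62},
    {"fingers": 30,"xyz": [-0.1476,0.12,0.212],"spin": -0.763}
  ]
}}

```text
time: 9.78
tool_pos: [437.5, 111.4, 299.5]
tool_rot: [[-0.054, -0.999, 0.004], [-0.999, 0.054, 0.001], [-0.001, -0.004, -1.0]]
ft_force: [1.5, -0.1, -2.7]
gripper_width: 34.6
```

```bash
python3 mv.py d -0.1476 0.12 0.212 -0.763
python3 - <<'E'
from h import *
for i in range(3): f=grab_frame("side")
f=snap("side","s11");f=snap("wrist","w11");f=snap("top","t11",(150,170,350,310),4);s=read_state(); print(s["tool_pos"],s["qpos"].round(2),s["time"],s["ft_force"],s["torque"])
E
```

```text
cmd [436.47 110.06 300.11 176.62]
[437.58203284 109.70716401 301.61139304] [ 0.1  -0.07 -0.27  1.37 -0.   -1.41] 10.075 [-0.7349385  -0.52834911 -1.77512429] [-0.06354683 -0.03535637  0.03108014]
```

View pics/s11.png

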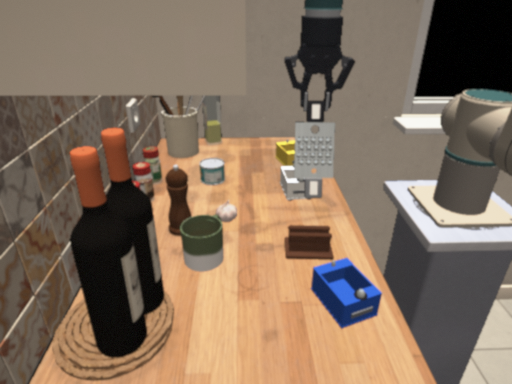

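View pics/w11.png

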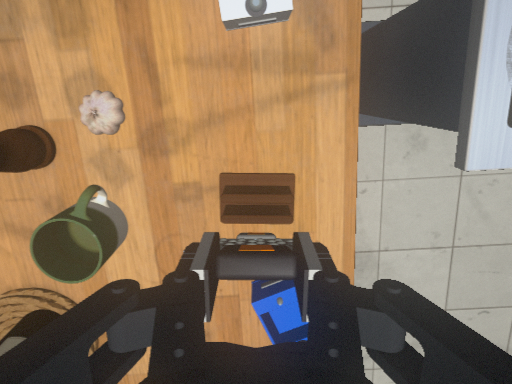

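View pics/t11.png

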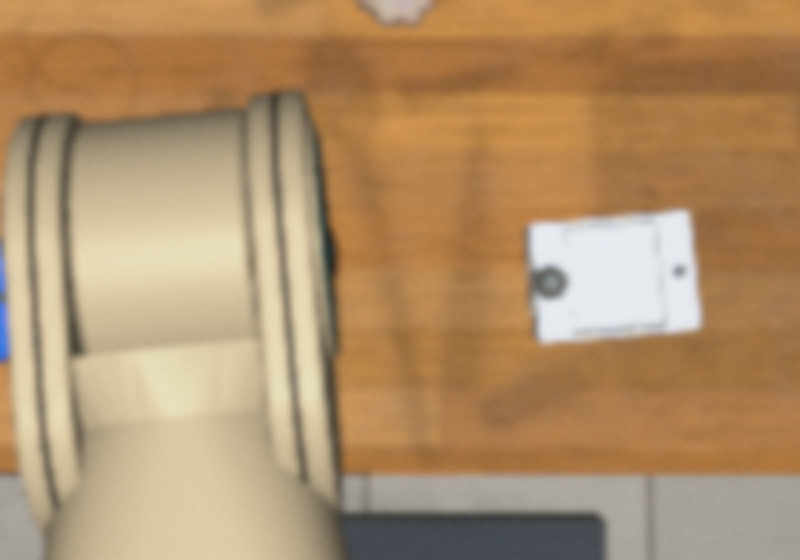

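Run:
```python
from h import *
f=grab_frame("side");s=read_state();p=s["tool_pos"]; im=f["color"]
cv2.imwrite("pics/s12.png",cv2.resize(im[60:240,260:370],None,fx=3.3,fy=3.3,interpolation=cv2.INTER_CUBIC))
g=p+[0,0,17.5]
for a in (10,15,20,25,30):
    r=np.radians(a); d=np.array([0,np.sin(r),-np.cos(r)])
    # distance along plate from grip: inlay centres at black tab(77), grey(-77), edges
    print(a,[proj(f,g+d*(95-q)).round(1).tolist() for q in (98,56,-56,-98)])
```

```text
10 [[314.8, 98.8], [313.8, 120.0], [311.3, 173.1], [310.4, 191.8]]
15 [[314.8, 98.8], [314.1, 120.2], [312.4, 174.5], [311.8, 194.0]]
20 [[314.8, 98.8], [314.4, 120.2], [313.6, 175.5], [313.3, 195.6]]
25 [[314.8, 98.8], [314.8, 120.0], [314.8, 175.8], [314.8, 196.5]]
30 [[314.7, 98.9], [315.1, 119.7], [316.1, 175.7], [316.5, 196.8]]
```

View pics/s12.png

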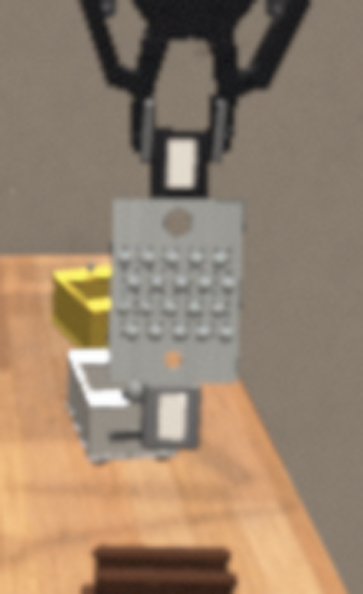

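```bash
python3 mv.py p 432.6 111 218 176.6
```

```text
xyz [-0.0009  0.0049  0.1026] spin 0.0003 dist 82.2 from [436.5 110.1 300.1 176.6]
```

Call:
{"method": "drive_tool", "body": {
  "moves": [
    {"fingers": 30,"xyz": [-0.001,0.005,0.04],"spin": 0},
    {"fingers": 30,"xyz": [-0.001,0.005,0.08],"spin": 0},
    {"fingers": 30,"xyz": [-0.001,0.005,0.095],"spin": 0},
    {"fingers": 30,"xyz": [-0.001,0.005,0.1],"spin": 0},
    {"fingers": 30,"xyz": [-0.001,0.005,0.103],"spin": 0}
  ]
}}

```text
time: 10.75
tool_pos: [433.7, 111.0, 219.0]
tool_rot: [[-0.06, -0.998, 0.003], [-0.998, 0.06, 0.0], [-0.0, -0.003, -1.0]]
ft_force: [0.4, -0.7, -2.0]
gripper_width: 34.5
```

```bash
python3 mv.py d -0.001 0.005 0.103 0
python3 - <<'E'
from h import *
f=grab_frame("side")
f=snap("side","s13",(250,110,370,290),3.3);f=snap("wrist","w13",(180,150,330,270),5);s=read_state(); print(s["tool_pos"],s["time"],s["ft_force"],s["torque"])
E
```

```text
cmd [432.53 111.1  217.71 176.62]
[433.32940522 111.14084539 218.67848042] 10.9 [ 0.35435309  0.22839694 -1.64744569] [-0.0303221   0.00535222 -0.01144052]
```

View pics/s13.png

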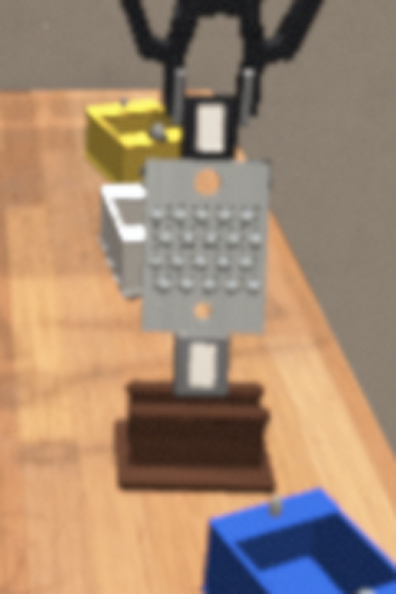

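View pics/w13.png

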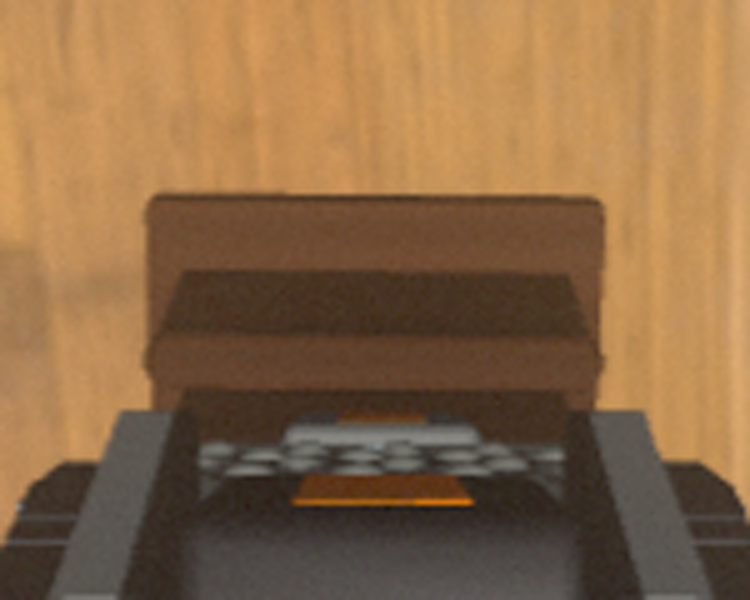

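Call:
{"method": "drive_tool", "body": {
  "moves": [
    {"fingers": 30,"xyz": [0,0,0.01],"spin": 0},
    {"fingers": 30,"xyz": [-0.015,0,0.01],"spin": 0},
    {"fingers": 30,"xyz": [-0.038,0,0.007],"spin": 0},
    {"fingers": 30,"xyz": [-0.06,0,0.003],"spin": 0},
    {"fingers": 30,"xyz": [-0.0825,0,0],"spin": 0}
  ]
}}

```text
time: 11.52
tool_pos: [436.1, 177.8, 217.5]
tool_rot: [[-0.059, -0.998, -0.001], [-0.998, 0.059, -0.001], [0.001, 0.001, -1.0]]
ft_force: [0.1, -3.5, -2.7]
gripper_width: 34.2
```

```bash
python3 mv.py d -0.0825 0 0 0
python3 - <<'E'
from h import *
f=grab_frame("side")
f=snap("side","s14",(250,90,370,270),3.3);f=snap("wrist","w14",(180,150,330,270),5);s=read_state(); print(s["tool_pos"],s["time"],s["ft_force"],s["torque"])
E
```

```text
cmd [436.42 176.98 217.71 176.62]
[436.26748414 177.97491308 217.62716746] 11.675 [-1.01333972 -1.54065858 -1.30992888] [-0.80432699  0.08761104 -0.05941113]
```

View pics/s14.png

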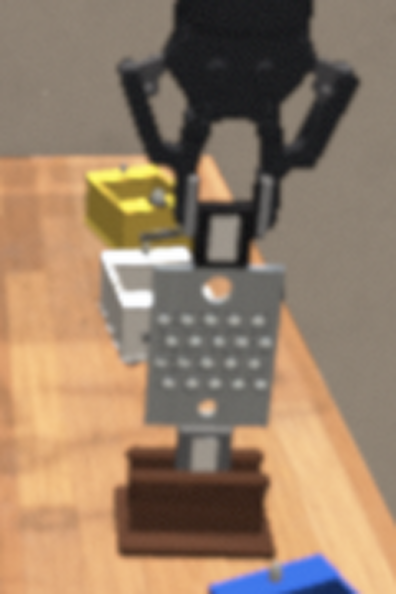

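View pics/w14.png

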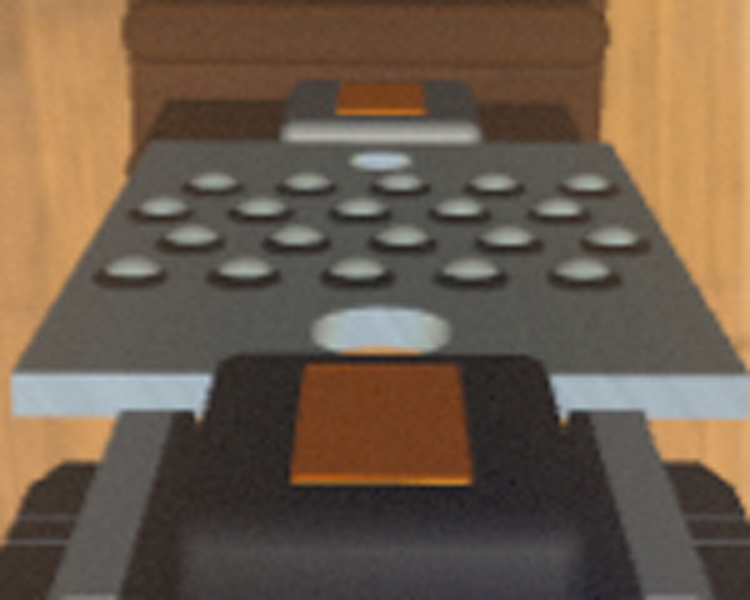

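Call:
{"method": "drive_tool", "body": {
  "moves": [
    {"fingers": 30,"xyz": [-0.02,0,-0.005],"spin": 0},
    {"fingers": 30,"xyz": [-0.045,0,-0.003],"spin": 0},
    {"fingers": 30,"xyz": [-0.07,0,0.002],"spin": 0},
    {"fingers": 30,"xyz": [-0.095,0,0.009],"spin": 0},
    {"fingers": 30,"xyz": [-0.12,0,0.02],"spin": 0}
  ]
}}

```text
time: 12.3
tool_pos: [442.5, 274.2, 201.8]
tool_rot: [[-0.059, -0.998, 0.001], [-0.998, 0.059, 0.001], [-0.001, -0.001, -1.0]]
ft_force: [-0.1, -2.7, 0.2]
gripper_width: 34.4
```

```bash
python3 mv.py d -0.12 0 0.02 0
python3 - <<'E'
from h import *
f=grab_frame("side")
f=snap("side","s15",(250,90,370,270),3.3);f=snap("wrist","w15");s=read_state(); print(s["tool_pos"],s["time"],s["ft_force"],s["torque"])
E
```

```text
cmd [442.09 272.81 201.71 176.62]
[441.94342967 273.91079927 201.20882068] 12.45 [ 0.89516285 -2.07117931 -0.16933726] [-0.70299813 -0.00403021 -0.03879856]
```

View pics/s15.png

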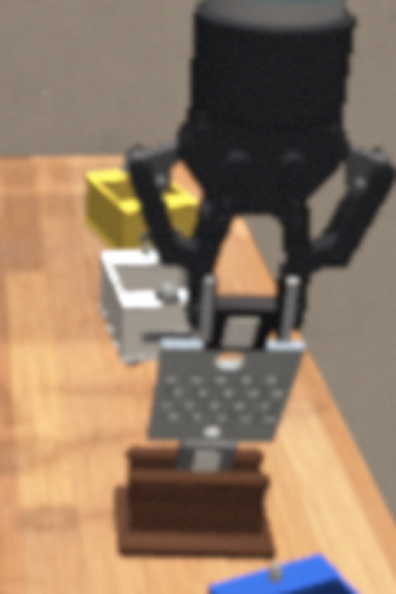

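View pics/w15.png

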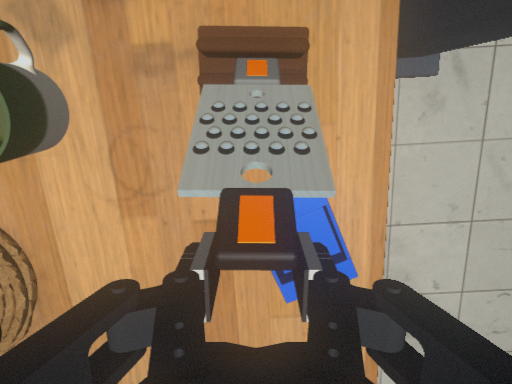

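Call:
{"method": "drive_tool", "body": {
  "moves": [
    {"fingers": 30,"xyz": [-0.025,0,0.018],"spin": 0},
    {"fingers": 30,"xyz": [-0.05,0,0.038],"spin": 0},
    {"fingers": 30,"xyz": [-0.07,0,0.06],"spin": 0},
    {"fingers": 30,"xyz": [-0.088,0,0.085],"spin": 0},
    {"fingers": 30,"xyz": [-0.102,0,0.115],"spin": 0}
  ]
}}

```text
time: 13.08
tool_pos: [447.0, 356.1, 108.4]
tool_rot: [[-0.058, -0.998, 0.0], [-0.998, 0.058, 0.002], [-0.002, -0.0, -1.0]]
ft_force: [0.0, 1.2, 1.4]
gripper_width: 34.5
```

```bash
python3 mv.py d -0.102 0 0.115 0
python3 - <<'E'
from h import *
f=grab_frame("side")
f=snap("side","s16",(220,90,420,290),3);f=snap("wrist","w16");s=read_state(); print(s["tool_pos"],s["time"],s["ft_force"],s["torque"])
E
```

```text
cmd [446.9  354.27 109.71 176.62]
[445.59969515 354.32658874 107.59597638] 13.225 [-0.03929274 -0.01200845  0.86090863] [-0.53627017  0.11295604 -0.0434877 ]
```

View pics/s16.png

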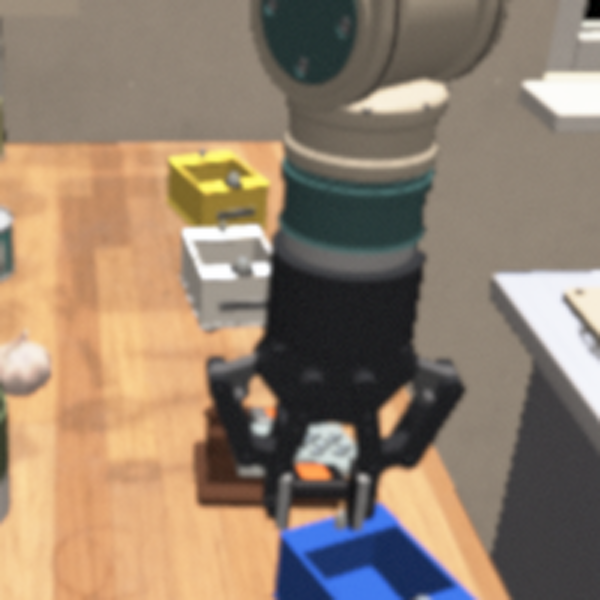

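View pics/w16.png

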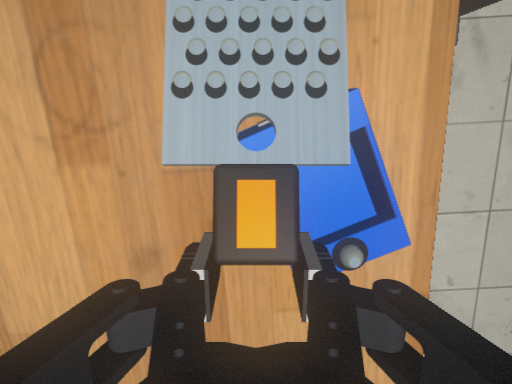

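```bash
python3 - <<'E'
from h import *
f=grab_frame("top"); im=cv2.imread("pics/a_top.png").astype(int)
m=(im[...,0]>im[...,2]+60)&(im[...,0]>100)
v,u=np.nonzero(m[200:300,90:190]); P=np.array([onz(f,a+90,b+200,60)[:2] for a,b in zip(u,v)])
i=P[:,1].argmin(); print(P[i], P.min(0),P.max(0)); 
s=P[P[:,0]>395]; print(s[:,1].min())
E
python3 mv.py p 446.9 330 150 176.6;python3 mv.py p 441.1 256 95 176.6; python3 mv.py p 441.1 256 46 176.6
```

```text
[387.89073427 281.61971718] [351.94437205 281.61971718] [451.99198137 401.42662613]
284.4086047412889
xyz [ 0.0303 -0.0018 -0.0504] spin 0.0003 dist 47.0 from [446.9 354.3 109.7 176.6]
xyz [ 0.1231 -0.      0.0184] spin 0.0003 dist 99.5 from [446.9 354.3 109.7 176.6]
xyz [ 0.1231 -0.      0.0796] spin 0.0003 dist 117.3 from [446.9 354.3 109.7 176.6]
```

Call:
{"method": "drive_tool", "body": {
  "moves": [
    {"fingers": 30,"xyz": [0.01,0,-0.05],"spin": 0},
    {"fingers": 30,"xyz": [0.06,0,-0.05],"spin": 0},
    {"fingers": 30,"xyz": [0.123,0,-0.03],"spin": 0},
    {"fingers": 30,"xyz": [0.123,0,0.025],"spin": 0},
    {"fingers": 30,"xyz": [0.123,0,0.055],"spin": 0}
  ]
}}

```text
time: 13.9
tool_pos: [441.0, 255.3, 65.5]
tool_rot: [[-0.061, -0.998, 0.0], [-0.998, 0.061, 0.001], [-0.001, -0.0, -1.0]]
ft_force: [0.2, 2.5, 5.2]
gripper_width: 34.2
```

```bash
python3 mv.py d 0.123 0 0.055 0
python3 - <<'E'
from h import *
f=grab_frame("side")
f=snap("side","s17",(220,90,420,290),3);f=snap("wrist","w17");s=read_state(); print(s["tool_pos"],s["time"],s["ft_force"],s["torque"])
E
```

```text
cmd [441.1  256.04  65.71 176.62]
[440.5538951  254.61194571  65.69416812] 14.05 [-0.92864315 -2.20124764  2.10547336] [-0.92244797  0.14165918 -0.13290918]
```

View pics/s17.png

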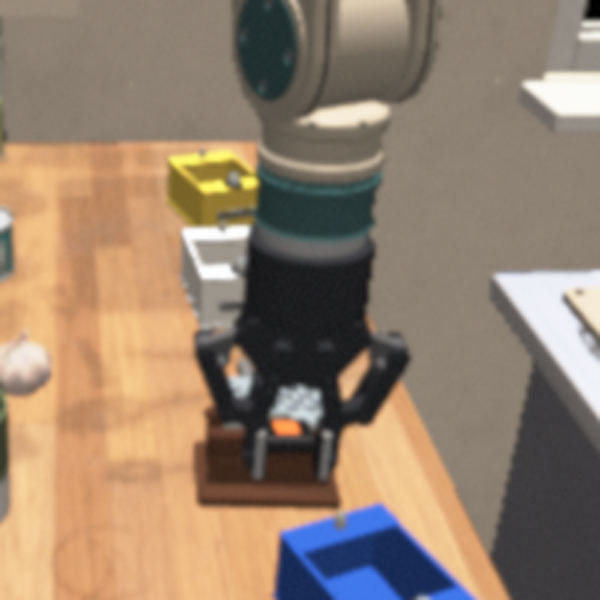

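View pics/w17.png

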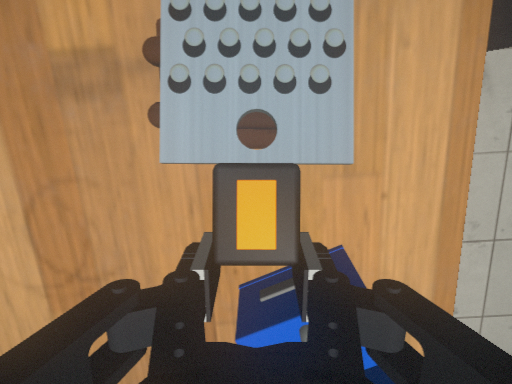

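Call:
{"method": "drive_tool", "body": {
  "moves": [
    {"fingers": 30,"xyz": [0,0,0.01],"spin": 0},
    {"fingers": 30,"xyz": [0,0,0.02],"spin": 0},
    {"fingers": 30,"xyz": [0,0,0.028],"spin": 0},
    {"fingers": 30,"xyz": [0,0,0.033],"spin": 0},
    {"fingers": 30,"xyz": [0,0,0.033],"spin": 0}
  ]
}}

```text
time: 14.68
tool_pos: [441.9, 256.5, 39.4]
tool_rot: [[-0.058, -0.998, 0.001], [-0.998, 0.058, 0.001], [-0.001, -0.001, -1.0]]
ft_force: [1.2, 2.4, 3.6]
gripper_width: 34.3
```

```bash
python3 mv.py d 0 0 0.033 0; python3 mv.py p 441.1 256 140 176.6
python3 - <<'E'
from h import *
s=read_state(); print(s["tool_pos"],s["time"],s["ft_force"],s["torque"])
E
```

```text
cmd [441.1  256.04  39.31 176.62]
xyz [ 1.000e-04 -0.000e+00 -1.259e-01] spin 0.0003 dist 100.7 from [441.1 256.   39.3 176.6]
[441.85890917 256.52797757  39.40459223] 14.675 [1.20536379 2.41043944 3.56115199] [ 0.3114765  -0.27488831  0.10121551]
```

Call:
{"method": "drive_tool", "body": {
  "moves": [
    {"fingers": 30,"xyz": [0,0,-0.05],"spin": 0},
    {"fingers": 30,"xyz": [0,0,-0.1],"spin": 0},
    {"fingers": 30,"xyz": [0.05,0,-0.13],"spin": 0},
    {"fingers": 30,"xyz": [0.12,0,-0.13],"spin": 0},
    {"fingers": 30,"xyz": [0.18,0,-0.13],"spin": 0}
  ]
}}

```text
time: 15.3
tool_pos: [430.6, 110.3, 142.3]
tool_rot: [[-0.059, -0.998, -0.003], [-0.998, 0.059, -0.001], [0.001, 0.003, -1.0]]
ft_force: [0.1, -0.2, -2.5]
gripper_width: 33.8
```

```bash
python3 mv.py d 0.18 0 -0.13 0; python3 mv.py p 420.6 4 120 185.2
```

```text
cmd [432.6  112.29 143.31 176.62]
xyz [0.136  0.007  0.0291] spin -0.143 dist 111.4 from [432.6 112.3 143.3 176.6]
```

Call:
{"method": "drive_tool", "body": {
  "moves": [
    {"fingers": 30,"xyz": [0.05,0.002,0],"spin": -0.05},
    {"fingers": 30,"xyz": [0.1,0.005,0.01],"spin": -0.1},
    {"fingers": 30,"xyz": [0.136,0.007,0.02],"spin": -0.143},
    {"fingers": 30,"xyz": [0.136,0.007,0.03],"spin": -0.143},
    {"fingers": 30,"xyz": [0.136,0.007,0.03],"spin": -0.143}
  ]
}}

```text
time: 15.92
tool_pos: [418.5, 4.4, 117.7]
tool_rot: [[0.09, -0.996, -0.004], [-0.996, -0.09, 0.001], [-0.001, 0.004, -1.0]]
ft_force: [-0.4, -0.3, -1.1]
gripper_width: 34.4
```

```bash
python3 mv.py d 0.136 0.007 0.03 -0.143
python3 - <<'E'
from h import *
f=grab_frame("side");f=grab_frame("side")
f=snap("side","s18",(220,90,420,290),3);f=snap("top","t18",(220,190,370,290),5);f=snap("wrist","w18");s=read_state(); print(s["tool_pos"],s["time"],s["ft_force"],s["torque"])
E
```

```text
cmd [420.59   4.01 119.31 185.2 ]
[420.8352532    4.64961351 119.52598244] 16.175 [-0.89177726 -0.26776734 -2.29416875] [ 0.15566975  0.02048389 -0.00028233]
```

View pics/s18.png

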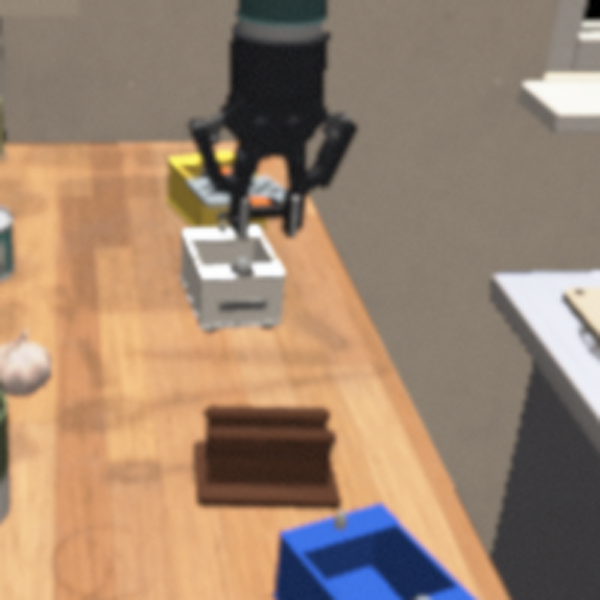

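View pics/t18.png

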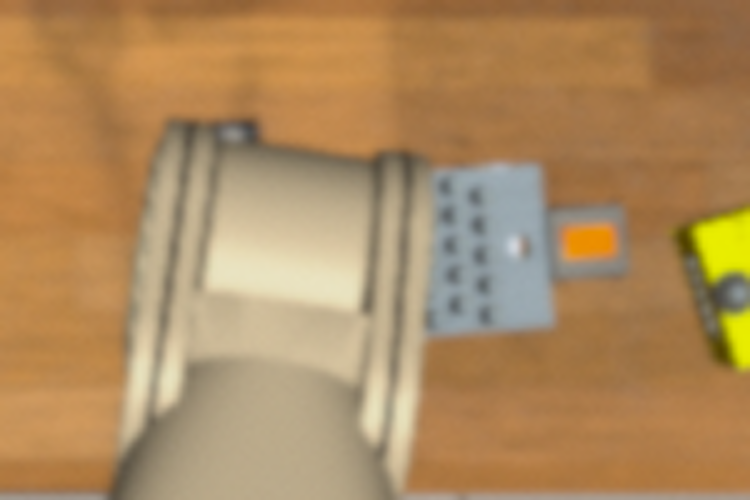

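View pics/w18.png

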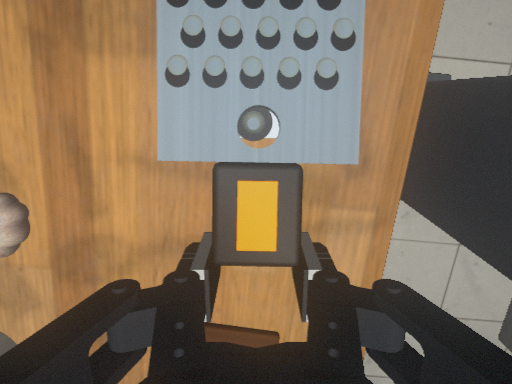

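Run:
```python
from h import *
f=grab_frame("wrist"); s=read_state(); p=s["tool_pos"]; print(p)
im=f["color"]; cv2.imwrite("pics/w19.png",cv2.resize(im[90:280,190:330],None,fx=4,fy=4,interpolation=cv2.INTER_CUBIC)[:600])
hsv=cv2.cvtColor(im,cv2.COLOR_BGR2HSV)
m=cv2.inRange(hsv,(8,200,150),(30,255,255)); m[:170]=0
n,l,st,ce=cv2.connectedComponentsWithStats(m)
i=1+st[1:,4].argmax(); print(st[i],ce[i])
for dz in (14,17.5,21): print(dz,"inlay",onz(f,*ce[i],p[2]+dz+6).round(1),"hole",onz(f,258.5,126.5,p[2]+dz+2.5).round(1))
x,y,w,h=st[i,:4]; 
print("inlay w",[ (onz(f,x+w,y+h/2,p[2]+dz+6)-onz(f,x,y+h/2,p[2]+dz+6))[0].round(1) for dz in (14,17.5,21)])
t=grab_frame("top");it=t["color"];hsv=cv2.cvtColor(it,cv2.COLOR_BGR2HSV)
m=cv2.inRange(hsv,(8,200,150),(22,255,255)); m[:, :325]=0;m[:,350:]=0
n,l,st,ce=cv2.connectedComponentsWithStats(m); i=1+st[1:,4].argmax(); print(st[i],ce[i])
for z in (125,135,145): print(z,"greyinlay",onz(t,*ce[i],z).round(1),"smallhole",onz(t,220+518/5,190+246/5,z).round(1))
```

```text
[420.87822671   4.57189828 119.56811432]
[236 237  12  14  60] [240.1  245.35]
14 inlay [426.1  -6.9 139.6] hole [423.1 -54.9 136.1]
17.5 inlay [426.1  -8.6 143.1] hole [423.2 -55.2 139.6]
21 inlay [426.  -10.3 146.6] hole [423.2 -55.5 143.1]
inlay w [np.float64(-4.9), np.float64(-4.7), np.float64(-4.6)]
[333 235  10   6  44] [337.68181818 237.86363636]
125 greyinlay [ 433.1 -170.   125. ] smallhole [ 429.7 -135.5  125. ]
135 greyinlay [ 433.1 -168.1  135. ] smallhole [ 429.7 -133.9  135. ]
145 greyinlay [ 433.  -166.2  145. ] smallhole [ 429.7 -132.3  145. ]
```

View pics/w19.png

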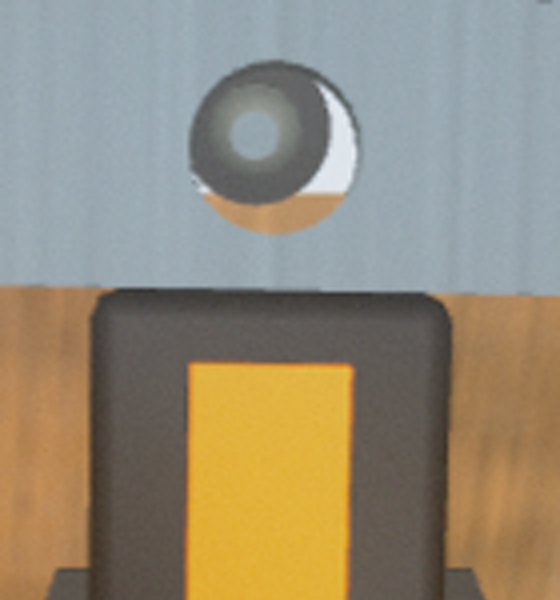

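Run:
```python
from h import *
f=grab_frame("wrist"); p=read_state()["tool_pos"]
for dz in (14,17.5,21,24):
  a=onz(f,257.5,216,p[2]+dz+6);b=onz(f,258.7,126.7,p[2]+dz+2.5)
  print(dz,a.round(1),b.round(1),np.linalg.norm((a-b)[:2]).round(1),"tabw",np.linalg.norm(onz(f,190+450/4,90+560/4,p[2]+dz+6)-onz(f,190+92/4,90+560/4,p[2]+dz+6)).round(1), "yaw",np.degrees(np.arctan2(a[1]-b[1],a[0]-b[0])).round(1))
```

```text
14 [420.3 -20.4 139.6] [423.1 -55.  136.1] 34.7 tabw 36.0 yaw 94.6
17.5 [420.4 -21.7 143.1] [423.1 -55.3 139.6] 33.7 tabw 35.0 yaw 94.6
21 [420.6 -23.  146.6] [423.2 -55.6 143.1] 32.7 tabw 34.0 yaw 94.6
24 [420.7 -24.2 149.6] [423.2 -55.9 146.1] 31.8 tabw 33.1 yaw 94.6
```

Run:
```python
from h import *
t=grab_frame("top"); s=grab_frame("side")
cv2.imwrite("pics/s20.png",cv2.resize(s["color"][130:180,270:330],None,fx=12,fy=12,interpolation=cv2.INTER_CUBIC))
cv2.imwrite("pics/t20.png",cv2.resize(t["color"][215:265,300:360],None,fx=12,fy=12,interpolation=cv2.INTER_CUBIC))
```

```text
(no output)
```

View pics/s20.png

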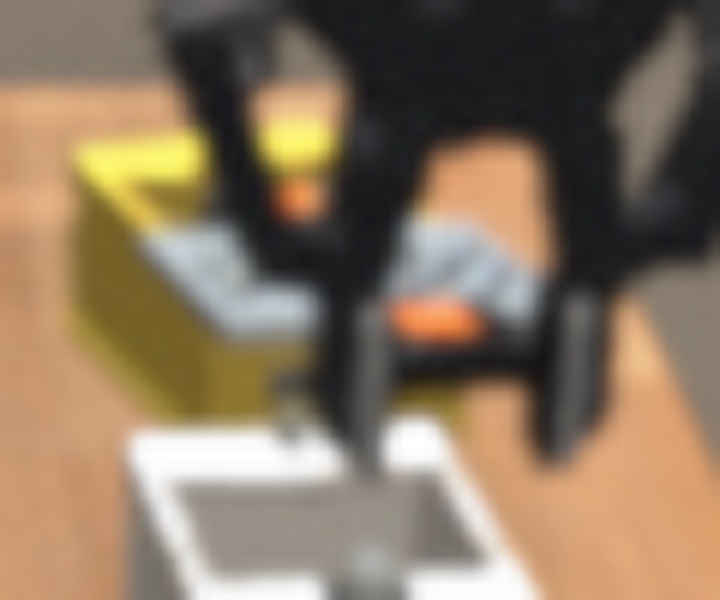

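View pics/t20.png

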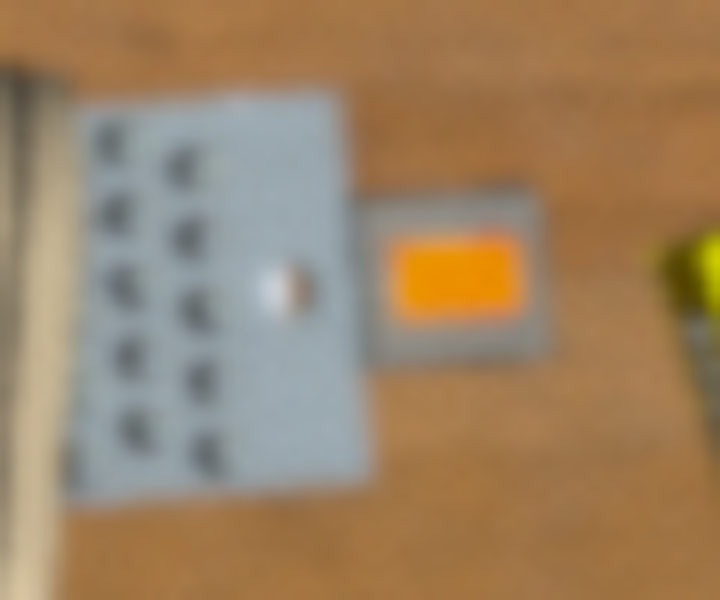

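Run:
```python
from h import *
from scipy.optimize import least_squares
t=grab_frame("top"); s=grab_frame("side"); w=grab_frame("wrist"); p=read_state()["tool_pos"]; print(p)
g=least_squares(lambda X: np.r_[proj(t,X)-[338.1,238.1],proj(s,X)[1]-146.7],[433,-168,135]).x
b=least_squares(lambda X: np.r_[proj(w,X)-[257.5,216],proj(s,X)[1]-156.5],[421,-20,138]).x
print("grey",g.round(1),"black",b.round(1),"dist",np.linalg.norm(g-b))
for z in (115,120,125,130,135): print(z,onz(t,338.1,238.1,z).round(1),onz(t,323.9,239.2,z-3.5).round(1))
```

```text
[420.64756363   4.06761654 119.38230713]
grey [ 432.6 -174.3  108. ] black [420.1 -21.6 141.7] dist 156.86765438105445
115 [ 432.6 -173.   115. ] [ 429.8 -138.4  111.5]
120 [ 432.6 -172.   120. ] [ 429.8 -137.6  116.5]
125 [ 432.5 -171.   125. ] [ 429.8 -136.8  121.5]
130 [ 432.5 -170.1  130. ] [ 429.7 -136.   126.5]
135 [ 432.5 -169.1  135. ] [ 429.7 -135.2  131.5]
```

```bash
python3 - <<'E'
from h import *
t=grab_frame("top")
print(onz(t,320,237.5,67).round(1),onz(t,287.5,240.25,61).round(1))
E
python3 mv.py p 422.2 8.5 78 185.8
```

```text
[ 434.2 -135.6   67. ] [426.9 -52.4  61. ]
xyz [-0.0054 -0.0025  0.0516] spin -0.01 dist 41.6 from [420.6   4.  119.3 185.2]
```

Run:
```python
from h import *
w=grab_frame("wrist")
print("pin",onz(w,253.75,123.5,71).round(1),"hole",[onz(w,258.7,126.7,z).round(1) for z in (128,131,134)])
```

```text
pin [424.6 -50.9  71. ] hole [array([422.6, -54.7, 128. ]), array([422.7, -55. , 131. ]), array([422.7, -55.3, 134. ])]
```

```bash
python3 mv.py p 421.9 6.1 80 186.1
```

```text
xyz [-0.0024 -0.0019  0.0491] spin -0.015 dist 39.4 from [420.6   4.  119.3 185.2]
```

Call:
{"method": "drive_tool", "body": {
  "moves": [
    {"fingers": 30,"xyz": [-0.0024,-0.0019,0.01],"spin": -0.015},
    {"fingers": 30,"xyz": [-0.0024,-0.0019,0.025],"spin": -0.015},
    {"fingers": 30,"xyz": [-0.0024,-0.0019,0.037],"spin": -0.015},
    {"fingers": 30,"xyz": [-0.0024,-0.0019,0.045],"spin": -0.015},
    {"fingers": 30,"xyz": [-0.0024,-0.0019,0.049],"spin": -0.015}
  ]
}}

```text
time: 17.3
tool_pos: [421.5, 6.1, 79.4]
tool_rot: [[0.106, -0.994, -0.001], [-0.994, -0.106, 0.0], [-0.0, 0.001, -1.0]]
ft_force: [0.1, -0.3, -1.4]
gripper_width: 34.2
```

```bash
python3 mv.py d -0.0024 -0.0019 0.049 -0.015
python3 - <<'E'
from h import *
for i in range(2): f=grab_frame("side")
f=snap("side","s21",(265,120,335,195),8);f=snap("top","t21",(270,205,360,270),8);f=snap("wrist","w21",(170,70,340,270),3);s=read_state(); print(s["tool_pos"],s["time"],s["ft_force"],s["torque"])
E
```

```text
cmd [421.93   6.06  80.11 186.1 ]
[422.30680039   6.0033016   80.41712283] 17.55 [ 0.4341483  -0.11980813 -1.85118937] [ 0.14297618  0.03360355 -0.04663713]
```

View pics/s21.png

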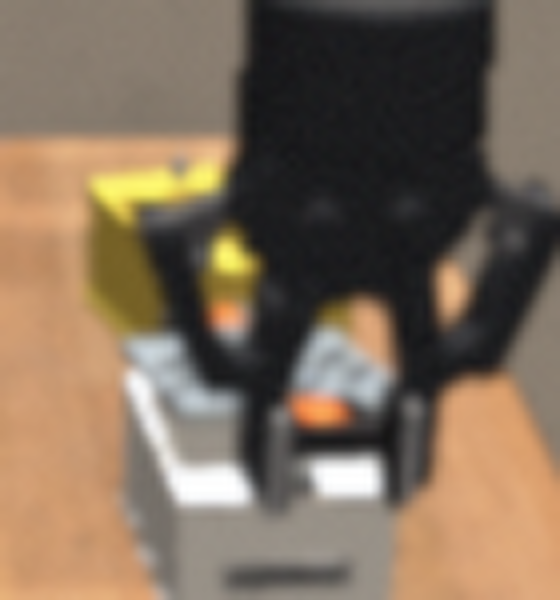

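View pics/t21.png

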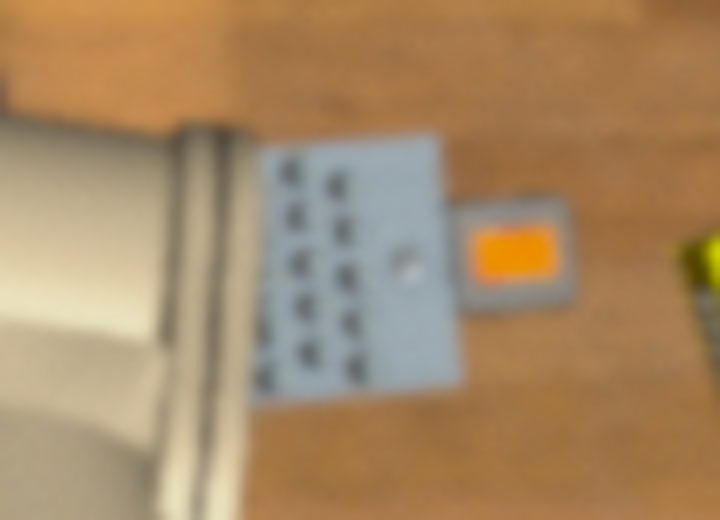

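View pics/w21.png

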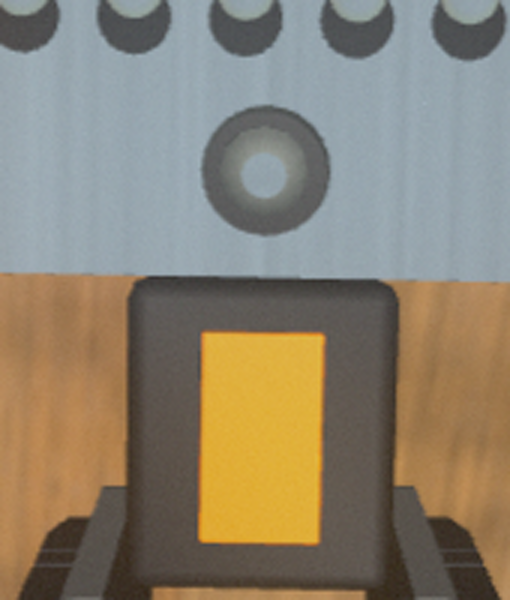

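```bash
python3 mv.py p 422.4 7.2 68 186.1;python3 mv.py p 422.4 8.5 55 186.1
```

```text
xyz [-0.0014 -0.0007  0.0151] spin -0.0 dist 12.2 from [421.9   6.1  80.1 186.1]
xyz [-0.003  -0.0009  0.0314] spin -0.0 dist 25.2 from [421.9   6.1  80.1 186.1]
```

Call:
{"method": "drive_tool", "body": {
  "moves": [
    {"fingers": 30,"xyz": [-0.0014,-0.0007,0.005],"spin": 0},
    {"fingers": 30,"xyz": [-0.0014,-0.0007,0.01],"spin": 0},
    {"fingers": 30,"xyz": [-0.0014,-0.0007,0.015],"spin": 0},
    {"fingers": 30,"xyz": [-0.0022,-0.0008,0.019],"spin": 0},
    {"fingers": 30,"xyz": [-0.0025,-0.0009,0.023],"spin": 0}
  ]
}}

```text
time: 18.18
tool_pos: [422.4, 8.2, 61.5]
tool_rot: [[0.106, -0.994, -0.0], [-0.994, -0.106, 0.0], [-0.0, 0.0, -1.0]]
ft_force: [-0.1, 0.6, 1.4]
gripper_width: 34.4
```

```bash
python3 mv.py d -0.0025 -0.0009 0.023 0
python3 - <<'E'
from h import *
f=grab_frame("side")
f=snap("side","s22",(265,120,335,195),8);f=snap("top","t22",(270,205,360,270),8);f=snap("wrist","w22",(170,70,340,270),3);s=read_state(); print(s["tool_pos"],s["time"],s["ft_force"],s["torque"])
E
```

```text
cmd [422.43   8.13  61.71 186.1 ]
[422.42772591   8.1463204   61.72302923] 18.375 [-0.60463119  0.00454167  0.26416757] [ 0.04667905  0.0634594  -0.0355462 ]
```

View pics/s22.png

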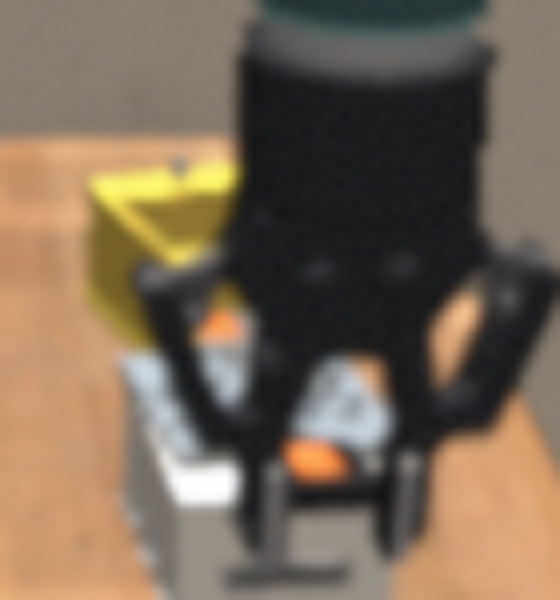

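View pics/t22.png

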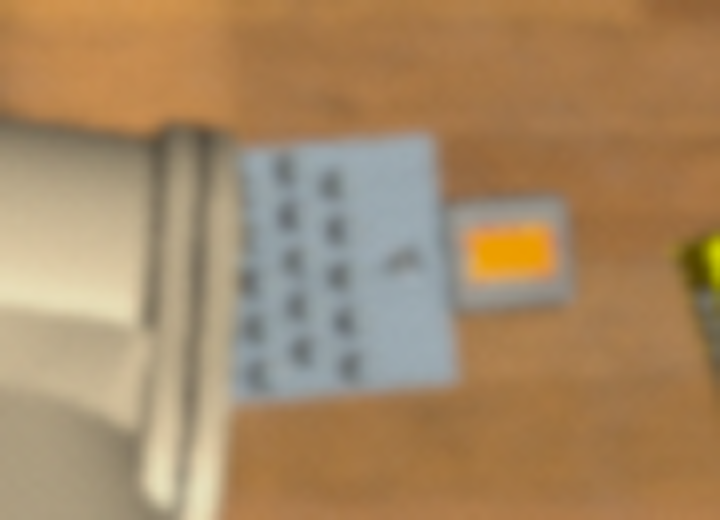

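View pics/w22.png

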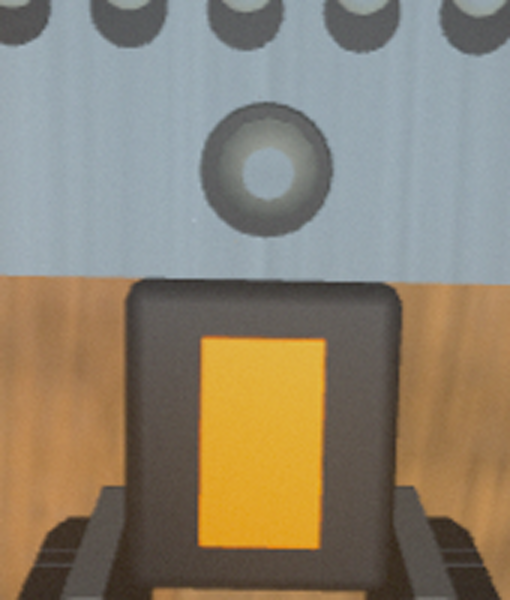

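Call:
{"method": "drive_tool", "body": {
  "moves": [
    {"fingers": 30,"xyz": [-0.0004,0,0.004],"spin": 0},
    {"fingers": 30,"xyz": [-0.0007,0,0.008],"spin": 0},
    {"fingers": 30,"xyz": [-0.001,0,0.012],"spin": 0},
    {"fingers": 30,"xyz": [-0.001,0,0.015],"spin": 0},
    {"fingers": 30,"xyz": [-0.001,0,0.017],"spin": 0}
  ]
}}

```text
time: 19.0
tool_pos: [422.4, 9.0, 48.0]
tool_rot: [[0.106, -0.994, 0.0], [-0.994, -0.106, 0.0], [-0.0, -0.0, -1.0]]
ft_force: [-0.6, 2.5, 2.5]
gripper_width: 34.6
```

```bash
python3 mv.py d -0.001 0 0.017 0
python3 - <<'E'
from h import *
f=grab_frame("side")
f=snap("side","s23",(265,120,335,195),8);f=snap("top","t23",(270,205,360,270),8);f=snap("wrist","w23",(170,70,340,270),3);s=read_state(); print(s["tool_pos"],s["time"],s["ft_force"],s["torque"])
E
```

```text
cmd [422.35   8.92  48.11 186.1 ]
[422.41519963   8.98412967  48.18007557] 19.2 [-0.54752569  2.44050828  1.6158534 ] [ 0.11653087  0.07994274 -0.03303862]
```

View pics/s23.png

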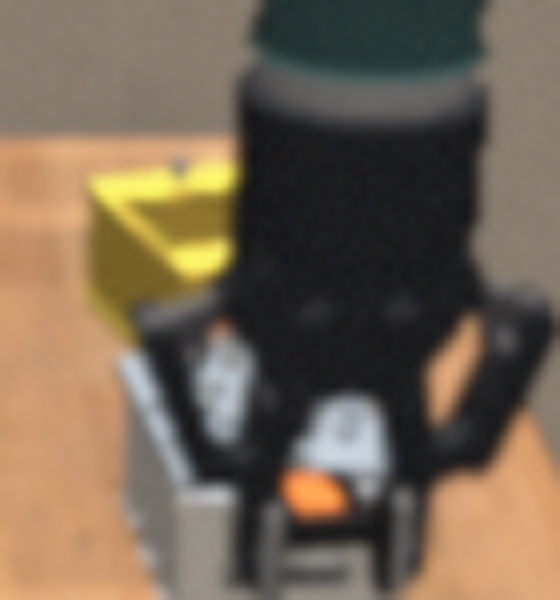

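View pics/w23.png

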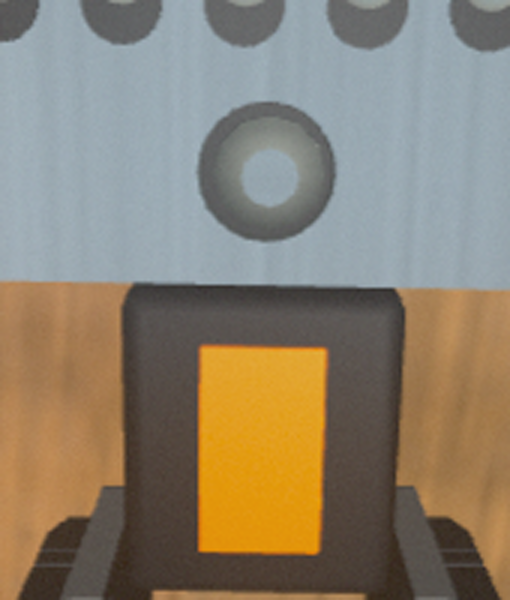

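Call:
{"method": "drive_tool", "body": {
  "moves": [
    {"fingers": 30,"xyz": [0,0,0.001],"spin": 0},
    {"fingers": 30,"xyz": [0,0,0.002],"spin": 0},
    {"fingers": 30,"xyz": [0,0,0.003],"spin": 0},
    {"fingers": 30,"xyz": [0,0,0.004],"spin": 0},
    {"fingers": 30,"xyz": [0,0,0.004],"spin": 0}
  ]
}}

```text
time: 19.82
tool_pos: [422.4, 8.9, 44.9]
tool_rot: [[0.106, -0.994, 0.0], [-0.994, -0.106, -0.0], [0.0, -0.0, -1.0]]
ft_force: [0.4, 2.0, 1.0]
gripper_width: 34.2
```

```bash
python3 mv.py d 0 0 0.004 0
python3 - <<'E'
from h import *
f=snap("wrist","w24",(170,70,340,270),3);s=read_state(); print(s["tool_pos"],s["time"],s["ft_force"],s["torque"])
E
```

```text
cmd [422.35   8.92  44.91 186.1 ]
[422.42937626   8.89958673  44.93473766] 19.875 [0.1918853  2.88734681 1.75768145] [0.02419164 0.01132887 0.00931432]
```

Call:
{"method": "drive_tool", "body": {
  "moves": [
    {"fingers": 30,"xyz": [0,0,0.001],"spin": 0},
    {"fingers": 30,"xyz": [0,0,0.002],"spin": 0},
    {"fingers": 30,"xyz": [0,0,0.003],"spin": 0},
    {"fingers": 30,"xyz": [0,0,0.004],"spin": 0},
    {"fingers": 30,"xyz": [0,0,0.004],"spin": 0}
  ]
}}

```text
time: 20.5
tool_pos: [422.5, 8.9, 42.5]
tool_rot: [[0.106, -0.994, -0.0], [-0.994, -0.106, -0.0], [0.0, 0.0, -1.0]]
ft_force: [-2.9, 3.5, 10.1]
gripper_width: 34.2
```

```bash
python3 mv.py d 0 0 0.004 0
python3 - <<'E'
from h import *
f=grab_frame("side");f=snap("side","s25",(265,120,335,195),8)
f=snap("wrist","w25",(170,70,340,270),3);s=read_state(); print(s["tool_pos"],s["time"],s["ft_force"],s["torque"])
E
```

```text
cmd [422.35   8.92  41.71 186.1 ]
[422.46415353   8.95910406  42.54232409] 20.65 [-2.89269215  3.67043129 10.2945138 ] [ 0.13324283  0.58417299 -0.08258368]
```

View pics/w25.png

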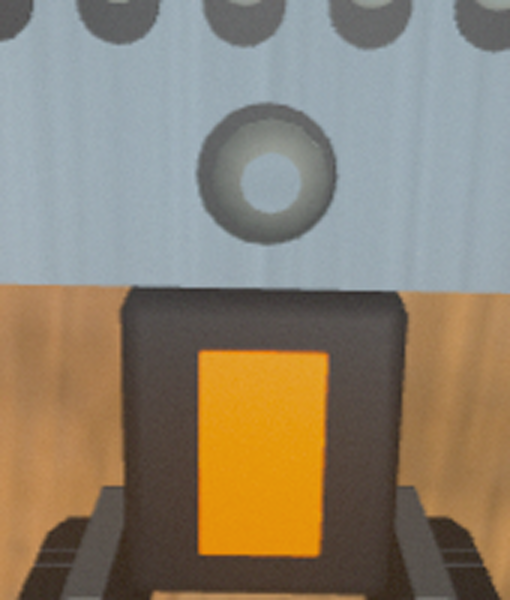

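View pics/s25.png

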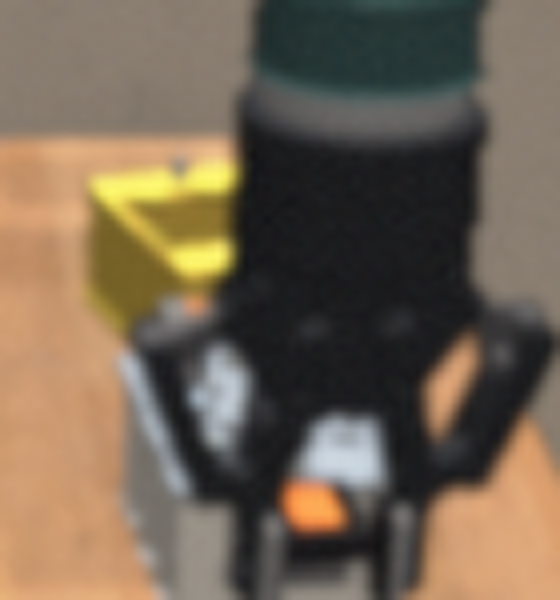

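Call:
{"method": "drive_tool", "body": {
  "moves": [
    {"fingers": 55,"xyz": [0,0,0],"spin": 0},
    {"fingers": 70,"xyz": [0,0,0],"spin": 0},
    {"fingers": 70,"xyz": [0,0,0],"spin": 0},
    {"fingers": 70,"xyz": [0,0,-0.02],"spin": 0},
    {"fingers": 70,"xyz": [0,0,-0.06],"spin": 0}
  ]
}}

```text
time: 21.28
tool_pos: [420.5, 9.0, 88.8]
tool_rot: [[0.106, -0.994, -0.004], [-0.994, -0.106, 0.0], [-0.001, 0.004, -1.0]]
ft_force: [0.9, 0.1, -0.5]
gripper_width: 59.9
```

```bash
python3 mv.py d 0 0 -0.06 0; python3 mv.py p 415 80 190 186.1
```

```text
cmd [422.35   8.92  89.71 186.1 ]
xyz [-0.0893 -0.0003 -0.1254] spin -0.0 dist 123.1 from [422.3   8.9  89.7 186.1]
```

Call:
{"method": "drive_tool", "body": {
  "moves": [
    {"fingers": 70,"xyz": [0,0,-0.06],"spin": 0},
    {"fingers": 70,"xyz": [-0.04,0,-0.11],"spin": 0},
    {"fingers": 70,"xyz": [-0.09,0,-0.125],"spin": 0},
    {"fingers": 70,"xyz": [-0.09,0,-0.125],"spin": 0},
    {"fingers": 70,"xyz": [-0.09,0,-0.125],"spin": 0}
  ]
}}

```text
time: 21.9
tool_pos: [414.2, 80.3, 189.1]
tool_rot: [[0.107, -0.994, -0.001], [-0.994, -0.107, -0.001], [0.001, 0.001, -1.0]]
ft_force: [-0.3, -0.2, 0.3]
gripper_width: 59.5
```

```bash
python3 mv.py d -0.09 0 -0.125 0
python3 - <<'E'
from h import *
f=grab_frame("side");f=grab_frame("side");f=snap("side","s26",(250,120,350,210),6);f=snap("top","t26",(260,200,350,275),8)
f=snap("wrist","w26");s=read_state(); print(s["tool_pos"],s["time"],s["ft_force"])
E
```

```text
cmd [414.7   80.52 189.71 186.1 ]
[414.31814583  79.81672848 188.96283683] 22.15 [-0.50194174  0.33055743  0.47527267]
```

View pics/s26.png

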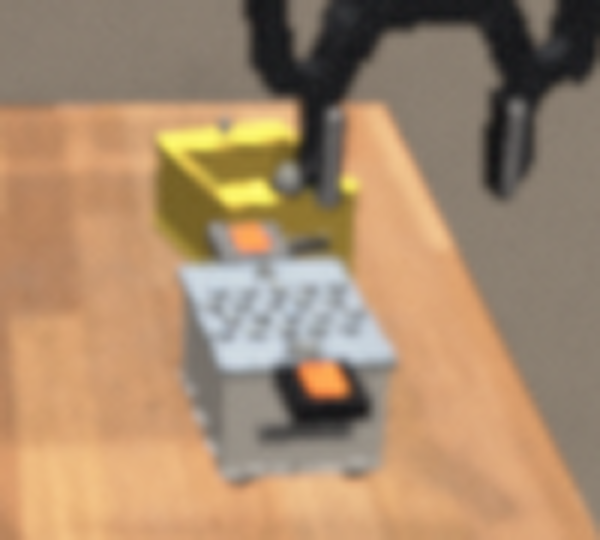

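View pics/t26.png

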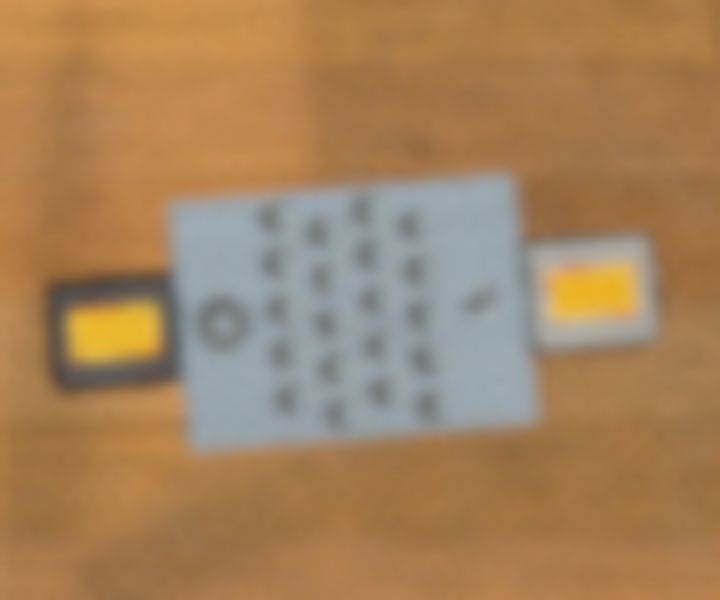

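View pics/w26.png

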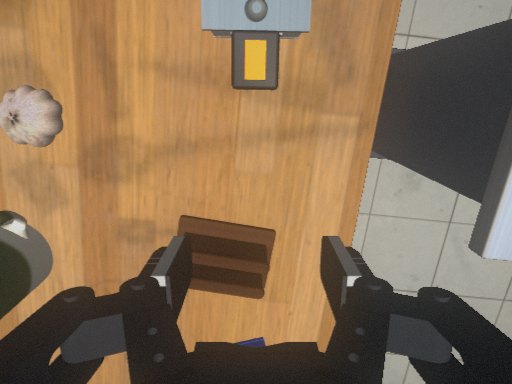

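Run:
```python
from h import *
t=grab_frame("top");s=grab_frame("side")
a=cv2.imread("pics/a_top.png");sa=cv2.imread("pics/a_side.png")
def rect(im):
    x0,y0,x1,y1=260,210,350,270
    sub=im[y0:y1,x0:x1].astype(int)
    wood=((sub[...,2]-sub[...,0])>60)&((sub[...,2]-sub[...,0])<140)
    ora=(sub[...,2]-sub[...,0])>=120
    m=((sub[...,0]>=sub[...,2]-25)|ora).astype(np.uint8)*255
    m=cv2.morphologyEx(m,cv2.MORPH_CLOSE,np.ones((5,5)))
    c=max(cv2.findContours(m,cv2.RETR_EXTERNAL,cv2.CHAIN_APPROX_NONE)[0],key=cv2.contourArea)
    M=cv2.moments(c); return cv2.contourArea(c),M["m10"]/M["m00"],M["m01"]/M["m00"],cv2.minAreaRect(c)
print(rect(a));print(rect(t["color"]))
def inl(im,box,cond):
    x0,y0,x1,y1=box; sub=im[y0:y1,x0:x1].astype(int); v,u=np.nonzero(cond(sub)); return u.mean()+x0,v.mean()+y0,len(u)
W=lambda s:s.min(2)>205
O=lambda s:(s[...,2]-s[...,0])>150
for box in [(266,235,281,248),(326,229,342,243)]: print(inl(a,box,W),inl(t["color"],box,O))
st=np.hstack([cv2.resize(x[145:205,270:325],None,fx=7,fy=7,interpolation=cv2.INTER_CUBIC) for x in (sa,s["color"])])
cv2.imwrite("pics/cmp.png",st)
st=np.vstack([cv2.resize(x[215:262,262:346],None,fx=6,fy=6,interpolation=cv2.INTER_CUBIC) for x in (a,t["color"])])
cv2.imwrite("pics/cmpt.png",st)
```

```text
(1715.5, 43.29165452249101, 28.20169046925095, ((43.743900299072266, 29.19512367248535), (73.19549560546875, 41.6962890625), 12.094757080078125))
(1612.5, 43.93209302325582, 28.592971576227388, ((43.67241287231445, 28.568965911865234), (31.142057418823242, 74.3257064819336), 85.2363510131836))
(np.float64(273.4727272727273), np.float64(241.36363636363637), 55) (np.float64(273.89130434782606), np.float64(240.97826086956522), 46)
(np.float64(333.49333333333334), np.float64(236.16), 75) (np.float64(333.5897435897436), np.float64(236.05128205128204), 39)
```

View pics/cmp.png

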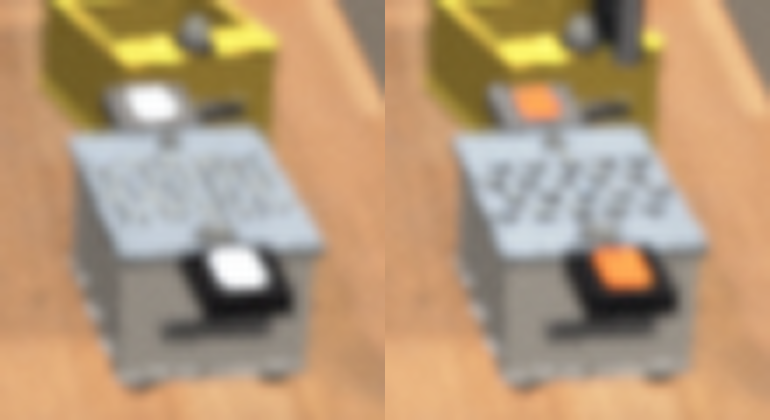

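View pics/cmpt.png

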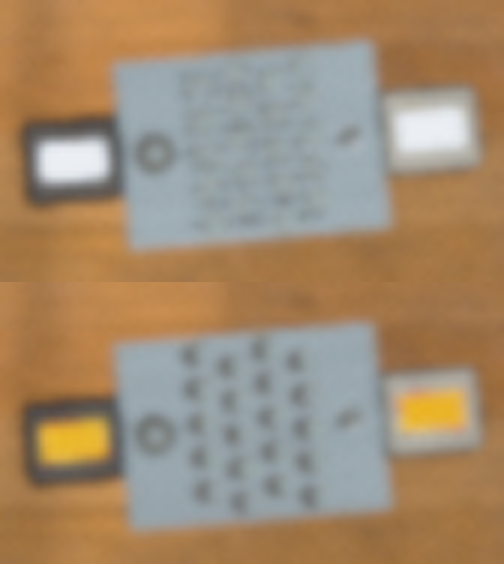

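```bash
python3 -c "
from rig import *
print(read_state()['time'],finish_job())"
```

```text
the job is handed in; nothing more can be done
22.25 None
```

The grater plate is turned over and seated on the white box again, coarse side (orange) up. I released it and handed the job in at 22.25 s of the 51 s allowed.

**How it was done:**
- I gripped the black tab and lifted. The plate stayed level in the grip instead of swinging down.
- I tilted it in the grip against the lower front edge of the wall cabinet. Then I stood its grey end in the slot of the stand and swung it past upright to the other side.
- I pressed it nearly level on top of the stand. Then I lowered the small hole onto the thin pin and pressed the large hole down over the thick pin.
- The last push met about 10 N as the plate bottomed out.

**Last checks:**
- **Seating:** The before and after pictures from the side and top cameras match, with the same plate outline and both pins showing in their holes. The tab inlays in the top view lie within about half a pixel (1.5 mm) of where they started.
- **Clear of contact:** The gripper was about 80 mm away and well above the box, with no force reading beyond noise.
- **Bystanders:** The arm never came near the garlic, mug or tin. I did not measure their final positions.

**What disagreed:**
- The top and wrist cameras differed by 1–3 mm on the pin positions. For the final fit I used the pin seen directly through the hole.
- After I pressed the plate on the stand it still hung about 12 degrees off level. Seating it on the box took that out.

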